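# Set a drilling jig's hold-down screw and lock it with its jam nut

### The job

On the drilling jig, set the hold-down screw with the T-bar and lock it: turn the T-bar clockwise until the screw's foot bears firmly on the pine board, a good half newton metre, not so hard that it bruises the wood. Then, without slackening the screw, run the lever jam nut below the T-bar down clockwise against the top of the blue arm and nip it up hand-tight, a little over half a newton metre, without straining the thread. Let go with the nut tight on the arm and the foot still bearing on the board, and leave everything else as it lies.

Things in the scene. Friction and masses are not known exactly. Their poses are not given: they have to be found in the camera images.
- jig: Drilling jig on the bench: plywood base 230 x 440 mm, 18 mm thick, with beech fences, a pine board and two blue brackets screwed to it. Fixed. Origin under the middle of the base, on the bench; x across the base, y along it.
- board: Pine board 92 x 400 mm, 30 mm thick, lying fixed on the jig; its top is 48 mm above the bench. Origin at the centre of its underside. The screw's foot has to bear on its top.
- bracket: Blue cast hold-down bracket, the one with the T-bar screw; fixed to the jig. Origin on the jig base (18 mm above the bench) on the screw's axis; x points along the arm to its column, 105 mm away. Arm 26 mm wide, round threaded eye 44 mm across at the screw. The other bracket, with a plain hex-head bolt and no T-bar, is already set.
- screw: Upright steel screw, 20 mm thread through the bracket's eye, foot 22 mm across, T-bar on top. Clockwise from above = down, 2.5 mm a turn. Starts 0.4 to 1.2 mm above the board. Drag while free 0.1 N m; torque rises gradually once the foot bears: 0.5 to 0.6 N m is firm, under 0.45 slack (locking the nut eases it), over 0.75 bruises the board. Stays where left. Origin: middle of the foot's underside.
- nut: Dark jam nut on that screw between arm and T-bar: flange 40 mm across, hub 30 mm across, 20 mm high, one lever. Turns with the screw while that is turned; alone, clockwise = down, 2.5 mm a turn. 0.6 to 1.4 mm clear of the arm once the foot is down. Drag while free 0.05 N m; hand-tight is 0.6 to 0.7 N m, under 0.45 slack, over 0.9 strains the thread. Origin: centre of its underside.
- screw_bar (a point): Middle of the T-bar, on the screw's axis: round bar of 10 mm diameter, 80 mm long (40 mm either side), along this frame's x axis, through a round head of 24 mm diameter that rises 8 mm above the bar's axis. It lies 98 mm above the foot's underside, about 146 mm above the bench; nothing else stands near its circle.
- lever_end (a point): Point on the jam nut's lever 68 mm from the screw's axis, just inside its ball end (16 mm diameter, ends 80 mm from the axis). The lever is level, 10 mm in diameter, along this frame's x axis (outwards), its axis 11 mm above the nut's underside and about 28 mm below the T-bar's axis. It can be pushed all the way round above the arm.
- bracket_face (a point): Centre of the machined round face on top of the bracket's eye, 106 mm above the bench (88 mm above the jig base), on the screw's axis; the jam nut has to bear on it. The rest of the arm lies 2 mm lower.
- pencil: Yellow pencil 150 mm long lying on the pine board, to be left. Origin under its middle.
- spanner: Steel open-ended spanner 210 mm long on the bench, to be left.
- offcut: Pine offcut 60 x 110 x 22 mm on the bench, to be left.
- try_square: Try square, dark wooden stock 120 mm and steel blade 170 mm, on the bench, to be left.
- chisel: Chisel lying on the bench, to be left.
- glue: Upright glue bottle on the bench, to be left.
- drill_chuck_key: Drill chuck key 80 mm long with a cross bar, on the bench, to be left.

How it is judged:
By the outcome, as a careful person would: the job done as asked, in the order asked, and still so for the second after the job is handed in, with the robot touching nothing.
It also fails if it takes over 56 s, if anything falls off the work surface, if the arm or the gripper's body presses on something with over 40 N, if the wrist force passes 120 N, or if a joint passes its speed limit or range.

### The arm

A 6-joint arm with a two-finger parallel gripper is mounted at the origin on the work surface. World frame = base frame: x ahead of the robot, y to its left, z up, the work surface at z = 0. Lengths are in mm, angles in rad, forces in N, time in s.
With the tool pointing down it reaches from about 275 to 1000 mm from the base axis. Payload 8.4 kg.
Tool frame: the origin (TCP) lies midway between the tips of the shut fingers; the grasp point (between the pads) lies 19 mm behind it; z points along the fingers, y is the line along which they close (so a half turn about z gives the same grasp; the last joint's range is limited). The gripper opens to 85 mm and grips with 20 to 120 N. Pads are 22 mm wide; open, the fingers measure 114 mm over their backs; the gripper's body (76 mm by 85 mm) begins 54 mm behind the grasp point. The pads swing forward as they close: fully open they stand 13 mm farther back than shut.
Start: joints at [-1.212, 0.353, 1.633, -0, 1.155, -0.002], TCP at [220.638, -584.762, 198.781] pointing down, gripper open.
Joint ranges: [-2.63, 2.63], [-0.92, 2.1], [0.06, 2.66], [-1.3, 4.44], [0, 2.69], [-3.02, 3.02]. Speed limits (rad/s): [2.22, 2.22, 2.79, 3.14, 3.14, 3.14].

### API

Orientations are given as a unit quaternion [w, x, y, z].
In Python, from workcell import r, eyes gives the robot as it stands.
- The arm moves only by the tool jog_arm, never from a script. Its argument "motion" is a list of rows, each an object with "travel": the shift along the tool's x, y, z as a fraction of full scale, a list of three; "turn": the turn, a rotation vector about the tool's x, y, z as a fraction of full scale, a list of three; "claw": the opening, from 0 (shut) to 1 (fully open). In form: [{"travel": [x, y, z], "turn": [wx, wy, wz], "claw": claw}, ...]. A call has exactly 5 rows; each row is the pose to reach, as a shift and turn from the pose commanded when the call began, along the tool's axes at that moment; what a row does not reach only later rows make up. Full scale, the value 1, is 0.25 m for a shift and 30 degrees for a turn. A row lasts 1/12 s, in which the tool goes at most 41.7 mm and 7.16 degrees, less where a joint would pass 70% of its speed; a pose out of reach is approached as far as the arm can. A call with a number of a shift or a turn outside -1 to 1 is refused whole. A call with a gripper value outside its range is refused whole. The fingers move at their own pace and stop on an object; "squeeze" is the grip in N (left out, the last holds). Time passes only in rows, so rows that repeat a pose let the fingers close, or fill a call up. It gives the time, the measured TCP pose, the force, the opening and the grip force at its end, in the units of the state.
- r.state(): the state, without advancing time (a new reading comes with each control period).
- eyes.snapshot(name): name is "scene" or "top" or "wrist"; returns the picture (480x640x3 uint8, red, green, blue); there is no depth.
- eyes.camera_model(name): a dict with "mtx" (3x3 intrinsics, pixels), "distortion" ([k1, k2, p1, p2, k3] as OpenCV has them; the pictures are not rectified), "R" (3x3) and "t" (3): a world point X has camera coordinates R X + t; the wrist camera has in their place "mount" (4x4, takes a point from camera to tool coordinates, whose origin is the TCP and whose axes are the flange's). Camera axes: x right, y down, z forward; pixel columns grow to the right and rows downward; lengths in mm; the calibration is good to about 2 mm. A picture is of the moment at which its call begins: read the wrist's pose just before it. camera_model takes no time and is no camera call.
- r.close_job(): hands the job in; it is judged then, once.
Trained networks look in the newest picture that a camera, given by its name, has taken for a name from the list of things; names that differ only in an ending like _2 or _b are one class to them, and where a whole thing is asked for, a point or a joint stands for the part that bears it (a point fixed in the world has none). Each returns a list of dicts, best first, with "score" (0 to 1); they miss things now and then, are a little off and sometimes report something else, mostly with a low value. They report only what shows in the picture. A call takes as long as a camera call.
- eyes.search_frame(camera, label): "point" ([column, row] in pixels, amid what is visible of it).
- eyes.cut_out(camera, label): "mask" (480x640 bool, what is visible of it) and "point" ([column, row] in pixels, amid what is visible of it).
The state is a dict: "time": time; "joint_pos": joint angles; "joint_velocities": joint speeds; "tau": joint torques, N m; "tool_pos": TCP position; "tcp_rot": TCP orientation; "force": force on the tool from outside, world axes, zero at the start; "torque": the same for the moment, N m; "opening": finger opening in mm; "grip_force": force on a finger pad.
Only numpy, scipy, OpenCV 4.12 (cv2) and the standard library are available. Lean on these libraries where they do the work, as an engineer would, in place of code of your own. Each camera call takes 0.05 s, during which the arm holds its last target. There are 200 camera calls.

## Working session

There is one attempt and no reset: what is moved stays moved. The work goes in short steps, Python scripts to look and compute and a tool call to move; the robot and the scene stay as the last step left them, time stands still between calls to the robot, and variables do not carry over. Pictures are saved under pics/ and viewed, at most 10 in all, crops included, and the job is handed in when it is done.

Besides the shell and the picture viewer there is one more tool, called after "Call:" in YAML: its name, and indented under it one key for each argument. jog_arm: Moves the arm, as the interface text tells. Shift numbers are shares of 0.25 m and turn numbers shares of 30 degrees, none past 1 either way. Its arguments: {"type":"object","properties":{"motion":{"type":"array","items":{"type":"object","properties":{"travel":{"type":"array","items":{"type":"number","minimum":-1,"maximum":1}},"turn":{"type":"array","items":{"type":"number","minimum":-1,"maximum":1}},"claw":{"type":"number"}}}},"squeeze":{"type":"number"}},"required":["motion"]}

```bash
mkdir -p pics; ls; cat > h.py <<'E'
import numpy as np,cv2
from workcell import r,eyes
from scipy.spatial.transform import Rotation as Ro
def q2R(q): return Ro.from_quat([q[1],q[2],q[3],q[0]]).as_matrix()
def cam(name,st=None):
    m=eyes.camera_model(name);K=np.array(m['mtx']);d=np.array(m['distortion'])
    if 'mount' in m:
        M=np.array(m['mount']);T=np.eye(4);T[:3,:3]=q2R(st['tcp_rot']);T[:3,3]=st['tool_pos'];W=T@M
        R=W[:3,:3].T;t=-R@W[:3,3]
    else: R=np.array(m['R']);t=np.array(m['t'])
    return K,d,R,t
def ray(c,p):
    K,d,R,t=c;u=cv2.undistortPoints(np.array([[p]],float),K,d)[0,0]
    return -R.T@t,R.T@np.array([u[0],u[1],1])
def onz(c,p,z):
    o,v=ray(c,p);return o+v*(z-o[2])/v[2]
def proj(c,X):
    K,d,R,t=c;return cv2.projectPoints(np.array(X,float).reshape(-1,1,3),cv2.Rodrigues(R)[0],t,K,d)[0][:,0]
def snap(n,f):
    im=eyes.snapshot(n);cv2.imwrite(f,cv2.cvtColor(im,cv2.COLOR_RGB2BGR));return im
E
python3 - <<'E'
from h import *
st=r.state();print(st)
for n in ['scene','top']:
    snap(n,f'pics/{n}0.png');c=cam(n)
    for l,z in [('screw_bar',146),('nut',112),('lever_end',118),('bracket',106)]:
        for x in eyes.search_frame(n,l)[:2]:print(n,l,x['score'],x['point'],onz(c,x['point'],z).round())
a=cv2.imread('pics/scene0.png');b=cv2.imread('pics/top0.png')
E
```

```text
pics
{'time': 0.0, 'joint_pos': array([-1.21239970e+00,  3.53616364e-01,  1.63416141e+00,  2.33635272e-05,
        1.15517376e+00, -2.40418888e-03]), 'joint_velocities': array([ 0.00099737,  0.00159741, -0.00059354,  0.0013488 ,  0.00089526,
        0.00088737]), 'tau': array([ 3.27969050e-03, -6.05226731e+01, -3.42065692e+01,  2.06347381e-04,
        9.24955675e-03,  1.76899903e-05]), 'tool_pos': array([ 220.46044518, -584.26490718,  198.06988158]), 'tcp_rot': array([-6.70595414e-04,  9.83772549e-01,  1.79418811e-01, -1.09784672e-04]), 'force': array([-0.6691161 ,  0.3759155 ,  0.13052275]), 'torque': array([ 0.04172696,  0.02850449, -0.05122864]), 'grip_force': 0.0, 'opening': 85.29889453703625}
scene screw_bar 0.55 [368.9, 245.1] [576.  48. 146.]
scene nut 0.59 [365.3, 252.9] [572.  44. 112.]
scene lever_end 0.54 [368.7, 253.1] [580.  47. 118.]
scene lever_end 0.19 [114.2, 349.2] [ 470. -529.  118.]
scene bracket 0.77 [377.4, 298.8] [681.  -5. 106.]
top screw_bar 0.57 [283.5, 205.8] [578.  46. 146.]
top nut 0.7 [272.6, 208.8] [576.  75. 112.]
top lever_end 0.79 [275.8, 208.1] [577.  67. 118.]
top bracket 0.66 [291.0, 175.8] [655.  31. 106.]
top bracket 0.37 [173.0, 304.0] [354. 317. 106.]
```

```bash
python3 - <<'E'
import cv2
a=cv2.imread('pics/scene0.png');b=cv2.imread('pics/top0.png')
b2=cv2.resize(b[150:270,200:360],(800,600),interpolation=cv2.INTER_CUBIC);cv2.imwrite('pics/topc.png',b2)
E
```

```text
(no output)
```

View pics/scene0.png

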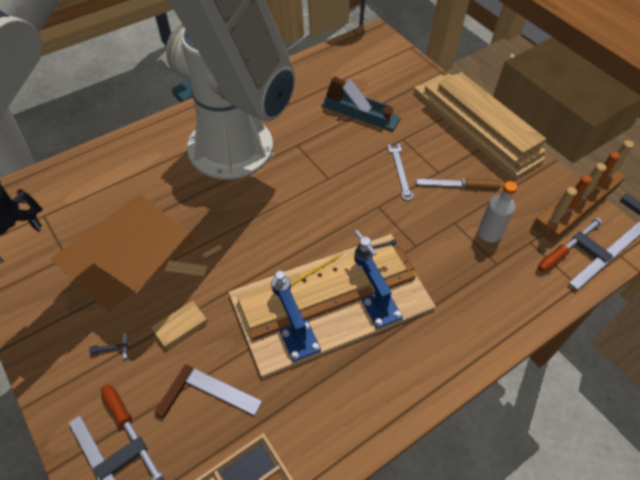

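View pics/topc.png

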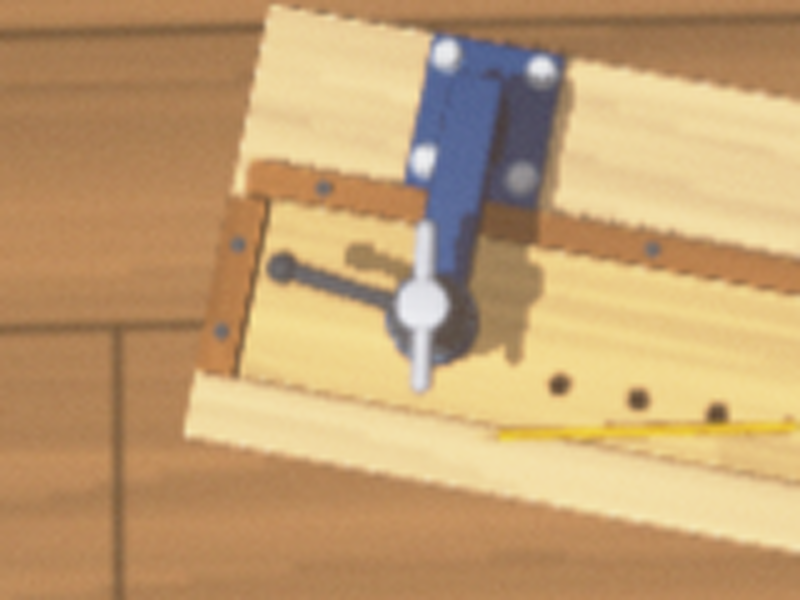

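The T-bar bracket's head is at scene (365,243) and top (284,211). In the top view the bar runs nearly along world x, and the lever's ball is at about (257,204), towards +y.

```bash
cat >> h.py <<'E'
def yaw(q): X=q2R(q)[:,0];return np.degrees(np.arctan2(X[1],X[0]))
def plan(p,y,wps,smax=195):
    """p,y start; print jog values for each (pos,yaw deg unwrapped) call; tool assumed down"""
    for P,Y in wps:
        a=np.radians(y);X=np.array([np.cos(a),np.sin(a),0]);Yv=np.array([X[1],-X[0],0])
        d=np.array(P)-p
        print('travel',(np.array([d@X,d@Yv,-d[2]])/250).round(3),'turn',round(-(Y-y)/30,3)); p=np.array(P,float);y=Y
E
python3 - <<'E'
from h import *
c=cam('top')
f=lambda u,v,z:onz(c,(200+u/5,150+v/5),z)
h=f(422,303,154);print('head',h.round(1));a=f(426,222,146);b=f(421,392,146);print(a,b,np.degrees(np.arctan2(*(a-b)[1::-1])))
l=f(283,268,118);print('lever',l,np.degrees(np.arctan2(*(l-h)[1::-1])),np.linalg.norm((l-h)[:2]))
print(np.array(eyes.camera_model('wrist')['mount']).round(3))
st=r.state();p=st['tool_pos'];y=yaw(st['tcp_rot']);print(p,y)
T=np.array([h[0],h[1],280]);n=5;w=[(p+(T-p)*min(1,k/4),y+(178-y)*k/n if k<n else 178) for k in range(1,n+1)]
w=[(P,y+28*k) for k,(P,_) in enumerate(w,1)]
plan(p,y,w)
E
```

```text
head [566.   43.9 154. ]
[604.26463912  42.22209583 146.        ] [526.2342854   45.42723467 146.        ] -2.3521327888837233
lever [588.21585187 111.98209351 118.        ] 71.94395029918023 71.64672253162948
[[  -0.      -0.964   -0.266   67.933]
 [   1.      -0.      -0.      -0.272]
 [  -0.      -0.266    0.964 -175.144]
 [   0.       0.       0.       1.   ]]
[ 220.59850792 -584.74480007  198.74295606] 20.670039769007264
travel [ 0.545 -0.466 -0.081] turn -0.933
travel [ 0.7   -0.156 -0.081] turn -0.933
travel [ 0.691  0.191 -0.081] turn -0.933
travel [ 0.521  0.493 -0.081] turn -0.933
travel [ 0.  0. -0.] turn -0.933
```

Call:
jog_arm:
  motion:
    - {"travel": [0.545,-0.466,-0.08],"turn": [0,0,-0.933],"claw": 1}
    - {"travel": [0.545,-0.466,-0.08],"turn": [0,0,-0.933],"claw": 1}
    - {"travel": [0.545,-0.466,-0.08],"turn": [0,0,-0.933],"claw": 1}
    - {"travel": [0.545,-0.466,-0.08],"turn": [0,0,-0.933],"claw": 1}
    - {"travel": [0.545,-0.466,-0.08],"turn": [0,0,-0.933],"claw": 1}

```text
time: 0.92
tool_pos: [308.6, -423.7, 219.4]
tcp_rot: [-0.0, 0.909, 0.416, 0.001]
force: [0.2, -0.8, 0.1]
opening: 85.0
grip_force: 0.0
```

Call:
jog_arm:
  motion:
    - {"travel": [0.7,-0.156,-0.08],"turn": [0,0,-0.933],"claw": 1}
    - {"travel": [0.7,-0.156,-0.08],"turn": [0,0,-0.933],"claw": 1}
    - {"travel": [0.7,-0.156,-0.08],"turn": [0,0,-0.933],"claw": 1}
    - {"travel": [0.7,-0.156,-0.08],"turn": [0,0,-0.933],"claw": 1}
    - {"travel": [0.7,-0.156,-0.08],"turn": [0,0,-0.933],"claw": 1}

```text
time: 1.33
tool_pos: [395.1, -267.0, 239.6]
tcp_rot: [0.0, 0.782, 0.623, 0.001]
force: [0.5, -0.4, 0.0]
opening: 85.5
grip_force: 0.0
```

Call:
jog_arm:
  motion:
    - {"travel": [0.69,0.19,-0.08],"turn": [0,0,-0.933],"claw": 1}
    - {"travel": [0.69,0.19,-0.08],"turn": [0,0,-0.933],"claw": 1}
    - {"travel": [0.69,0.19,-0.08],"turn": [0,0,-0.933],"claw": 1}
    - {"travel": [0.69,0.19,-0.08],"turn": [0,0,-0.933],"claw": 1}
    - {"travel": [0.69,0.19,-0.08],"turn": [0,0,-0.933],"claw": 1}

```text
time: 1.75
tool_pos: [481.8, -109.8, 259.8]
tcp_rot: [0.001, 0.608, 0.794, 0.001]
force: [-0.6, -1.0, -0.8]
opening: 85.4
grip_force: 0.0
```

Call:
jog_arm:
  motion:
    - {"travel": [0.52,0.49,-0.08],"turn": [0,0,-0.933],"claw": 1}
    - {"travel": [0.52,0.49,-0.08],"turn": [0,0,-0.933],"claw": 1}
    - {"travel": [0.52,0.49,-0.08],"turn": [0,0,-0.933],"claw": 1}
    - {"travel": [0.52,0.49,-0.08],"turn": [0,0,-0.933],"claw": 1}
    - {"travel": [0.52,0.49,-0.08],"turn": [0,0,-0.933],"claw": 1}

```text
time: 2.17
tool_pos: [567.6, 47.5, 279.5]
tcp_rot: [0.001, 0.398, 0.917, 0.001]
force: [0.1, -0.8, 0.7]
opening: 85.3
grip_force: 0.0
```

Call:
jog_arm:
  motion:
    - {"travel": [0,0,0],"turn": [0,0,-0.933],"claw": 1}
    - {"travel": [0,0,0],"turn": [0,0,-0.933],"claw": 1}
    - {"travel": [0,0,0],"turn": [0,0,-0.933],"claw": 1}
    - {"travel": [0,0,0],"turn": [0,0,-0.933],"claw": 1}
    - {"travel": [0,0,0],"turn": [0,0,-0.933],"claw": 1}

```text
time: 2.58
tool_pos: [564.9, 42.7, 278.7]
tcp_rot: [-0.0, 0.167, 0.986, -0.0]
force: [0.0, -0.4, -0.7]
opening: 85.7
grip_force: 0.0
```

```bash
python3 - <<'E'
from h import *
st=r.state();print(st['time'],st['tool_pos'],yaw(st['tcp_rot']),st['joint_pos'],st['force'],st['torque'])
snap('wrist','pics/w1.png');c=cam('wrist',st)
for l,z in [('screw_bar',146),('nut',118),('lever_end',118)]:
    for x in eyes.search_frame('wrist',l)[:2]:print(l,x['score'],x['point'],onz(c,x['point'],z).round(1))
print(proj(c,[[566,43.9,154]]))
E
```

```text
2.5833 [564.9441885   42.71898659 278.69119188] 160.8183738557137 [ 7.29865814e-02  1.94384218e-01  1.66664461e+00 -2.54478572e-04
  1.28074007e+00 -1.16295442e+00] [ 0.03275373 -0.37093456 -0.71738684] [-0.03724225  0.0657271  -0.04367238]
screw_bar 0.58 [336.3, 215.0] [565.1  53.6 146. ]
nut 0.37 [334.0, 212.9] [568.4  51.2 118. ]
lever_end 0.84 [357.8, 210.9] [573.6  71.6 118. ]
lever_end 0.34 [522.0, 3.5] [458.1 244.9 118. ]
[[325.38253916 222.04952151]]
```

View pics/w1.png

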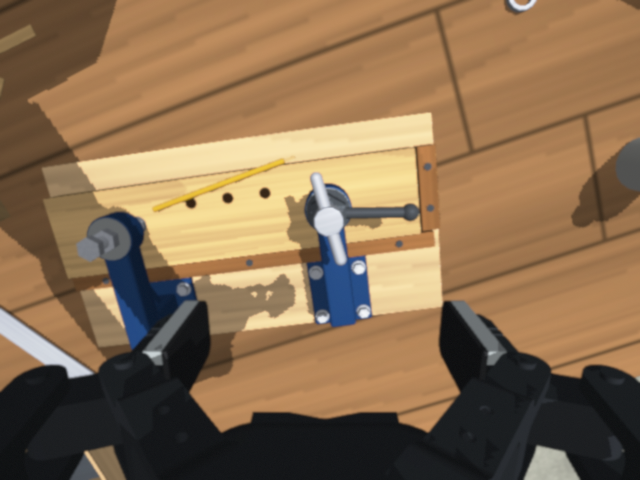

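The wrist view shows the head at about (329,221), bar ends at (317,176) and (341,261), and the lever ball at (411,212).

```bash
python3 - <<'E'
from h import *
st=r.state();c=cam('wrist',st)
h=onz(c,(329,221),154);a=onz(c,(317,176),146);b=onz(c,(341,261),146);l=onz(c,(411,212),118)
print(h,a,b,(a+b)/2,np.degrees(np.arctan2(*(b-a)[1::-1])),l,np.degrees(np.arctan2(*(l-h)[1::-1])),np.linalg.norm((l-h)[:2]))
p=st['tool_pos'];T=np.array([566.2,46,178.]);
plan(p,160.8,[(T,177.7)])
E
```

```text
[566.25910069  47.01573251 154.        ] [530.5022895  49.6993059 146.       ] [603.69218533  44.56511223 146.        ] [567.09723742  47.13220906 146.        ] -4.012664920987127 [590.66031106 115.74512628 118.        ] 70.45345297783557 72.93249369371789
travel [-0.     0.014  0.403] turn -0.563
```

Call:
jog_arm:
  motion:
    - {"travel": [-0.001,0.013,0.2],"turn": [0,0,-0.55],"claw": 1}
    - {"travel": [-0.001,0.013,0.4],"turn": [0,0,-0.55],"claw": 1}
    - {"travel": [-0.001,0.013,0.59],"turn": [0,0,-0.55],"claw": 1}
    - {"travel": [-0.001,0.013,0.59],"turn": [0,0,-0.55],"claw": 1}
    - {"travel": [-0.001,0.013,0.59],"turn": [0,0,-0.55],"claw": 1}

```text
time: 3.2
tool_pos: [562.4, 45.6, 126.2]
tcp_rot: [-0.004, 0.026, 1.0, -0.0]
force: [-1.2, 0.0, 0.6]
opening: 85.6
grip_force: 0.0
```

Call:
jog_arm:
  motion:
    - {"travel": [0,0,0],"turn": [0,0,0],"claw": 0.2}
    - {"travel": [0,0,0],"turn": [0,0,0],"claw": 0.2}
    - {"travel": [0,0,0],"turn": [0,0,0],"claw": 0.2}
    - {"travel": [0,0,0],"turn": [0,0,0],"claw": 0.2}
    - {"travel": [0,0,0],"turn": [0,0,0],"claw": 0.2}
  squeeze: 30

```text
time: 3.62
tool_pos: [567.3, 46.1, 132.9]
tcp_rot: [0.001, 0.025, 1.0, 0.0]
force: [0.3, -0.0, 0.1]
opening: 25.4
grip_force: 0.0
```

```bash
python3 - <<'E'
from h import *
st=r.state();print(st);print(yaw(st['tcp_rot']))
E
```

```text
{'time': 3.6167, 'joint_pos': array([ 7.85292511e-02,  3.38214392e-01,  1.81791144e+00, -2.23569784e-05,
        9.82820813e-01, -1.44167810e+00]), 'joint_velocities': array([ 0.00082087,  0.00647113,  0.00840846,  0.0003205 , -0.00379208,
       -0.00113031]), 'tau': array([-1.05489569e-02, -5.55146062e+01, -3.04507470e+01, -6.64273521e-04,
       -9.88509797e-03,  9.61069192e-03]), 'tool_pos': array([567.31309415,  46.1401137 , 132.8682354 ]), 'tcp_rot': array([1.31684473e-03, 2.52855845e-02, 9.99679393e-01, 1.27853296e-04]), 'force': array([ 0.31836067, -0.02067972,  0.05634855]), 'torque': array([-0.00888074,  0.03337699, -0.05105199]), 'grip_force': 0.0, 'opening': 25.413162808740328}
177.10214981648335
```

Call:
jog_arm:
  motion:
    - {"travel": [0,0,0],"turn": [0,0,0],"claw": 0}
    - {"travel": [0,0,0],"turn": [0,0,0],"claw": 0}
    - {"travel": [0,0,0],"turn": [0,0,0],"claw": 0}
    - {"travel": [0,0,0],"turn": [0,0,0],"claw": 0}
    - {"travel": [0,0,0],"turn": [0,0,0],"claw": 0}
  squeeze: 80

```text
time: 4.03
tool_pos: [566.3, 46.1, 131.3]
tcp_rot: [-0.0, 0.025, 1.0, 0.0]
force: [0.3, -0.3, -0.2]
opening: -0.3
grip_force: 0.0
```

```bash
cat >> h.py <<'E'
def rep():
    st=r.state();print(st['time'],st['tool_pos'].round(2),'yaw',round(yaw(st['tcp_rot']),2),'F',st['force'].round(2),'T',st['torque'].round(3),'op',round(st['opening'],2),'g',st['grip_force'],'j6',st['joint_pos'][5]);return st
E
python3 -c "
from h import *;rep()"
```

```text
4.0333 [566.26  46.08 131.27] yaw 177.12 F [ 0.28 -0.26 -0.18] T [0.018 0.03  0.027] op -0.27 g 0.0 j6 -1.4419838096212767
```

```bash
python3 -c "
from h import *;st=rep();snap('wrist','pics/w2.png');c=cam('wrist',st);print(proj(c,[[566.3,46,154.8],[566.3,46,146.8],[566.3,46,106]]))
for l,z in [('screw_bar',146),('nut',118),('lever_end',118)]:
    for x in eyes.search_frame('wrist',l)[:1]:print(l,x['score'],x['point'],onz(c,x['point'],z).round(1))
"
```

```text
4.0333 [566.26  46.08 131.27] yaw 177.12 F [ 0.28 -0.26 -0.18] T [0.018 0.03  0.027] op -0.27 g 0.0 j6 -1.4419838096212767
[[323.02660201 297.78033792]
 [323.07739448 290.4022488 ]
 [323.27919008 261.12244005]]
screw_bar 0.56 [339.8, 275.9] [560.1  53.7 146. ]
nut 0.75 [372.8, 283.6] [575.9  71.4 118. ]
lever_end 0.58 [374.5, 281.0] [574.5  72.3 118. ]
```

View pics/w2.png

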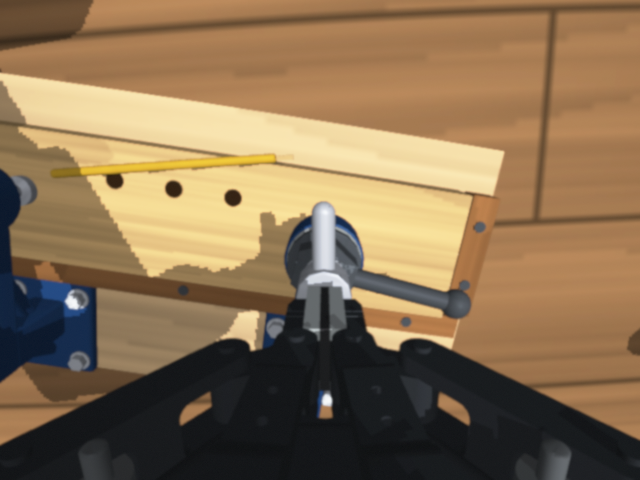

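```bash
python3 -c "
from h import *;st=rep();c=cam('wrist',st);print(onz(c,(323,203),146),proj(c,[st['tool_pos'],st['tool_pos']+[0,0,19],[526,46,146.8],[566.3,34,154.8],[566.3,58,154.8]]))
im=cv2.imread('pics/w2.png')[180:360,220:460];cv2.imwrite('pics/w2c.png',cv2.resize(im,(800,600),interpolation=cv2.INTER_CUBIC))
"
```

```text
4.2333 [566.31  46.1  131.24] yaw 177.13 F [ 1.15  0.61 -0.16] T [ 0.002 -0.048  0.013] op 0.4 g 0.0 j6 -1.4420277928874998
[527.33674398  47.97699367 146.        ] [[323.33007647 277.71697231]
 [323.2388873  293.42061499]
 [318.08170503 200.39677961]
 [294.74813006 299.00513621]
 [351.28224098 296.37360851]]
```

View pics/w2c.png

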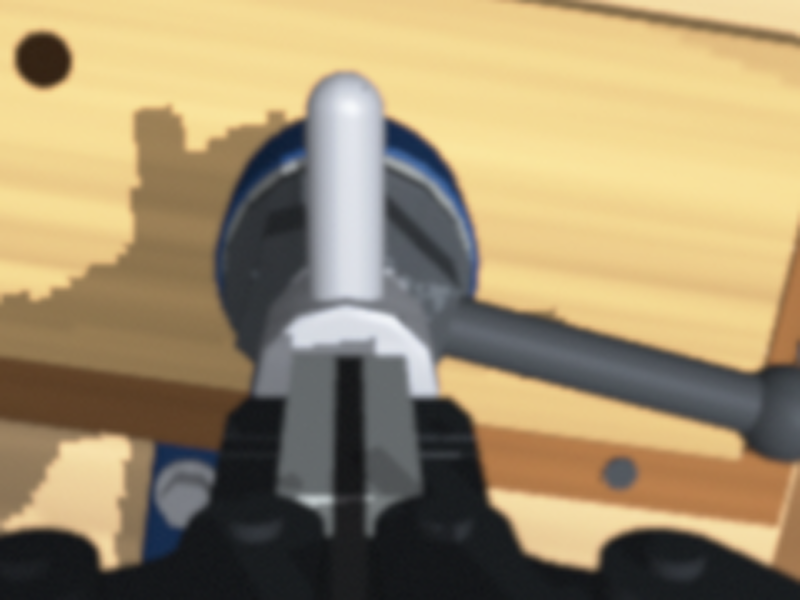

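```bash
python3 -c "
from h import *;m=eyes.camera_model('wrist');M=np.linalg.inv(np.array(m['mount']));c=(np.array(m['mtx']),np.array(m['distortion']),M[:3,:3],M[:3,3])
print(proj(c,[[11,42.5,-13],[-11,42.5,-13],[11,42.5,-32],[-11,42.5,-32],[11,42.5,-45]]).round())
print('shut',proj(c,[[11,0,0],[-11,0,0],[11,10,0],[11,0,-24],[11,10,-24],[11,0,-38],[11,0,-60]]).round())
for z in (-10,0,10,20,30):print(z,proj(c,[[11,42.5,-13-z]]).round())
"
```

```text
[[419. 265.]
 [416. 310.]
 [430. 281.]
 [426. 331.]
 [440. 294.]]
shut [[323. 256.]
 [323. 299.]
 [344. 256.]
 [323. 274.]
 [347. 274.]
 [323. 287.]
 [323. 312.]]
-10 [[414. 258.]]
0 [[419. 265.]]
10 [[425. 273.]]
20 [[431. 282.]]
30 [[438. 292.]]
```

```bash
python3 -c "
from h import *;st=rep();im=snap('scene','pics/s2.png');c=cam('scene')
p=st['tool_pos'];P=proj(c,[p,p+[0,0,19],p+[0,0,38],[566.3,46,154.8],[566.3,46,146.8],p+[0,0,73]]);print(P.round(1))
im=cv2.imread('pics/s2.png');x0,y0=300,150
cr=cv2.resize(im[y0:y0+120,x0:x0+160],(800,600),interpolation=cv2.INTER_CUBIC)
for i,q in enumerate(P): cv2.circle(cr,tuple(int(v) for v in (q-[x0,y0])*5),3,[(0,0,255),(0,255,0),(255,0,255),(0,255,255),(255,255,0),(0,128,255)][i],-1)
cv2.imwrite('pics/s2c.png',cr)
"
```

```text
4.2333 [566.31  46.1  131.24] yaw 177.13 F [ 1.15  0.61 -0.16] T [ 0.002 -0.048  0.013] op 0.4 g 0.0 j6 -1.4420277928874998
[[365.2 246.2]
 [365.8 241.5]
 [366.5 236.7]
 [365.9 240.4]
 [365.7 242.4]
 [367.8 227.6]]
```

View pics/s2c.png

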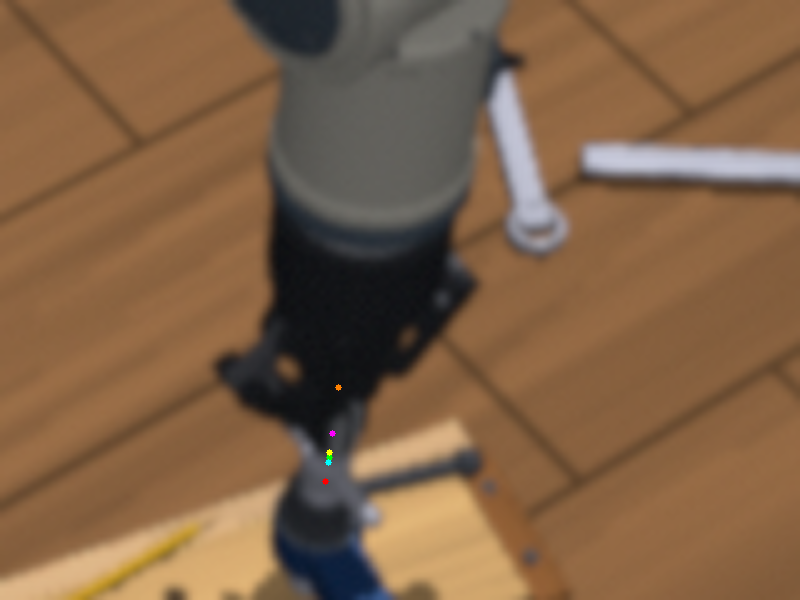

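Call:
jog_arm:
  motion:
    - {"travel": [0,0,0],"turn": [0,0,0],"claw": 1}
    - {"travel": [0,0,0],"turn": [0,0,0],"claw": 1}
    - {"travel": [0,0,0],"turn": [0,0,0],"claw": 1}
    - {"travel": [0,0,0],"turn": [0,0,0],"claw": 1}
    - {"travel": [0,0,0],"turn": [0,0,0],"claw": 1}

```text
time: 4.7
tool_pos: [566.3, 46.1, 131.3]
tcp_rot: [-0.0, 0.025, 1.0, 0.0]
force: [-0.3, 1.2, -0.1]
opening: 60.5
grip_force: 0.0
```

```bash
python3 -c "
from h import *;st=rep();c=cam('scene');p=st['tool_pos'];snap('scene','pics/s3.png')
A=[p+[0,s*42.5,13+z] for s in (1,-1) for z in (0,38)];P=proj(c,A);print(P.round(1))
im=cv2.imread('pics/s3.png');x0,y0=310,180
cr=cv2.resize(im[y0:y0+90,x0:x0+120],(800,600),interpolation=cv2.INTER_CUBIC)
for i,q in enumerate(P): cv2.circle(cr,tuple(int(v) for v in (q-[x0,y0])*800/120),3,[(0,0,255),(0,255,0)][i%2],-1)
cv2.imwrite('pics/s3c.png',cr)
"
```

```text
4.7 [566.28  46.11 131.26] yaw 177.12 F [-0.27  1.24 -0.14] T [-0.006 -0.014 -0.042] op 60.46 g 0.0 j6 -1.441957910539709
[[380.2 234.4]
 [381.9 224.7]
 [350.7 251.8]
 [351.7 242.3]]
```

View pics/s3c.png

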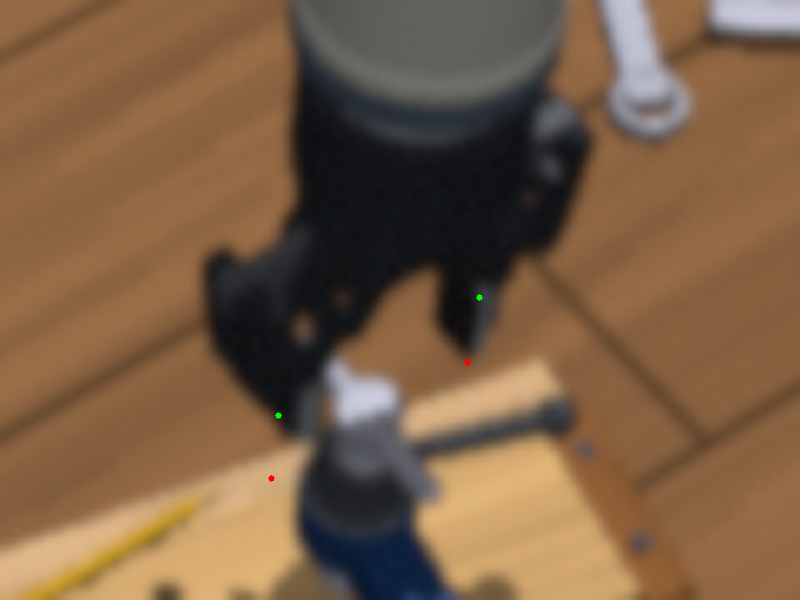

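The finger tips show at crop (300,435) and (462,355), which is about 20–30 mm above where the reported TCP puts them. The shut fingers were therefore hovering above the head. I'll lower the tool and try again.

Call:
jog_arm:
  motion:
    - {"travel": [0,0,0.02],"turn": [0,0,0],"claw": 1}
    - {"travel": [0,0,0.04],"turn": [0,0,0],"claw": 1}
    - {"travel": [0,0,0.064],"turn": [0,0,0],"claw": 1}
    - {"travel": [0,0,0.064],"turn": [0,0,0],"claw": 1}
    - {"travel": [0,0,0.064],"turn": [0,0,0],"claw": 1}
  squeeze: 30

```text
time: 5.17
tool_pos: [565.8, 46.1, 114.6]
tcp_rot: [-0.001, 0.025, 1.0, -0.0]
force: [0.7, 0.6, -0.1]
opening: 85.6
grip_force: 0.0
```

Call:
jog_arm:
  motion:
    - {"travel": [0,0,0],"turn": [0,0,0],"claw": 0.15}
    - {"travel": [0,0,0],"turn": [0,0,0],"claw": 0.15}
    - {"travel": [0,0,0],"turn": [0,0,0],"claw": 0.15}
    - {"travel": [0,0,0],"turn": [0,0,0],"claw": 0.15}
    - {"travel": [0,0,0],"turn": [0,0,0],"claw": 0.15}

```text
time: 5.58
tool_pos: [566.4, 46.1, 115.4]
tcp_rot: [0.0, 0.025, 1.0, 0.0]
force: [0.1, -0.4, -0.3]
opening: 25.5
grip_force: 0.0
```

Call:
jog_arm:
  motion:
    - {"travel": [0,0,0],"turn": [0,0,0],"claw": 0.15}
    - {"travel": [0,0,0],"turn": [0,0,0],"claw": 0.15}
    - {"travel": [0,0,0],"turn": [0,0,0],"claw": 0.15}
    - {"travel": [0,0,0],"turn": [0,0,0],"claw": 0.15}
    - {"travel": [0,0,0],"turn": [0,0,0],"claw": 0.15}

```text
time: 6.0
tool_pos: [566.5, 45.8, 115.6]
tcp_rot: [0.0, 0.025, 1.0, -0.0]
force: [-2.1, -3.0, 5.0]
opening: 22.3
grip_force: 29.4
```

Call:
jog_arm:
  motion:
    - {"travel": [0,0,0],"turn": [0,0,0],"claw": 0.6}
    - {"travel": [0,0,0],"turn": [0,0,0],"claw": 0.6}
    - {"travel": [0,0,0.02],"turn": [0,0,0],"claw": 0.6}
    - {"travel": [0,0,0.036],"turn": [0,0,0],"claw": 0.6}
    - {"travel": [0,0,0.05],"turn": [0,0,0],"claw": 0.6}

```text
time: 6.42
tool_pos: [566.0, 46.2, 102.0]
tcp_rot: [-0.0, 0.025, 1.0, 0.0]
force: [-0.3, -0.5, -1.0]
opening: 51.5
grip_force: 0.0
```

Call:
jog_arm:
  motion:
    - {"travel": [0,0,0],"turn": [0,0,0],"claw": 0.1}
    - {"travel": [0,0,0],"turn": [0,0,0],"claw": 0.1}
    - {"travel": [0,0,0],"turn": [0,0,0],"claw": 0.1}
    - {"travel": [0,0,0],"turn": [0,0,0],"claw": 0.1}
    - {"travel": [0,0,0],"turn": [0,0,0],"claw": 0.1}

```text
time: 6.83
tool_pos: [566.0, 45.8, 102.6]
tcp_rot: [-0.0, 0.025, 1.0, -0.0]
force: [-0.5, -3.5, -3.3]
opening: 22.6
grip_force: 29.5
```

```bash
python3 -c "
from h import *;rep()"
```

```text
6.8333 [566.04  45.82 102.61] yaw 177.13 F [-0.54 -3.45 -3.34] T [-0.49   0.021  0.017] op 22.56 g 29.474379122257233 j6 -1.4420260625386454
```

Call:
jog_arm:
  motion:
    - {"travel": [0,-0.001,0],"turn": [0,0,0],"claw": 0}
    - {"travel": [0,-0.001,0],"turn": [0,0,0],"claw": 0}
    - {"travel": [0,-0.001,0.001],"turn": [0,0,0.22],"claw": 0}
    - {"travel": [0,-0.001,0.001],"turn": [0,0,0.44],"claw": 0}
    - {"travel": [0,-0.001,0.001],"turn": [0,0,0.66],"claw": 0}
  squeeze: 80

```text
time: 7.25
tool_pos: [566.1, 45.7, 102.7]
tcp_rot: [-0.0, 0.199, 0.98, -0.0]
force: [-3.0, -3.7, 1.0]
opening: 20.8
grip_force: 78.4
```

```bash
python3 -c "
from h import *;rep()"
```

```text
7.25 [566.12  45.69 102.69] yaw 157.02 F [-3.04 -3.67  1.01] T [-0.397  0.32   0.069] op 20.83 g 78.35041165351868 j6 -1.0914030508305501
```

Call:
jog_arm:
  motion:
    - {"travel": [0,0,0],"turn": [0,0,0.2],"claw": 0}
    - {"travel": [0,0,0],"turn": [0,0,0.4],"claw": 0}
    - {"travel": [0,0,0],"turn": [0,0,0.6],"claw": 0}
    - {"travel": [0,0,0.001],"turn": [0,0,0.8],"claw": 0}
    - {"travel": [0,0,0.001],"turn": [0,0,0.8],"claw": 0}

```text
time: 7.67
tool_pos: [566.0, 45.6, 102.5]
tcp_rot: [-0.0, 0.398, 0.917, -0.0]
force: [-2.0, -3.2, 2.7]
opening: 20.8
grip_force: 78.6
```

```bash
python3 -c "
from h import *;rep()"
```

```text
7.6667 [566.02  45.62 102.49] yaw 133.06 F [-2.01 -3.22  2.74] T [-0.624  0.498 -0.109] op 20.76 g 78.56437683105469 j6 -0.6732751835656142
```

```bash
python3 -c "
from h import *;rep();im=snap('wrist','pics/w3.png').astype(int);rep()
g=im.min(2)  # white bar: min channel high
for y in range(130,300,12):
    x=np.where(g[y,270:390]>165)[0]+270;print(y,(x.min(),x.max(),len(x)) if len(x) else '')
"
```

```text
7.6667 [566.02  45.62 102.49] yaw 133.06 F [-2.01 -3.22  2.74] T [-0.624  0.498 -0.109] op 20.76 g 78.56437683105469 j6 -0.6732751835656142
7.7167 [566.06  45.61 102.47] yaw 133.41 F [-3.47 -4.93  3.59] T [-0.631  0.485 -0.082] op 21.32 g 78.58508706092834 j6 -0.6795432222863702
130 (np.int64(335), np.int64(335), 1)
142 (np.int64(318), np.int64(318), 1)
154 (np.int64(294), np.int64(301), 7)
166 (np.int64(279), np.int64(285), 7)
178 
190 
202 
214 
226 (np.int64(315), np.int64(334), 20)
238 (np.int64(315), np.int64(333), 19)
250 (np.int64(315), np.int64(333), 19)
262 (np.int64(316), np.int64(333), 18)
274 (np.int64(316), np.int64(333), 18)
286 (np.int64(316), np.int64(333), 18)
298
```

Call:
jog_arm:
  motion:
    - {"travel": [-0.001,-0.001,0],"turn": [0,0,0.1],"claw": 0}
    - {"travel": [-0.001,-0.001,0],"turn": [0,0,0.2],"claw": 0}
    - {"travel": [-0.001,-0.001,0],"turn": [0,0,0.3],"claw": 0}
    - {"travel": [-0.001,-0.001,0],"turn": [0,0,0.4],"claw": 0}
    - {"travel": [-0.001,-0.001,0.001],"turn": [0,0,0.5],"claw": 0}

```text
time: 8.13
tool_pos: [566.0, 45.5, 102.3]
tcp_rot: [-0.0, 0.512, 0.859, -0.0]
force: [-4.5, -1.7, 8.1]
opening: 21.3
grip_force: 78.8
```

```bash
python3 -c "
from h import *;rep()"
```

```text
8.1333 [566.01  45.53 102.32] yaw 118.43 F [-4.54 -1.75  8.08] T [-0.391  0.787  0.126] op 21.28 g 78.81332516670227 j6 -0.4186303701484029
```

Call:
jog_arm:
  motion:
    - {"travel": [0,0,0],"turn": [0,0,0.1],"claw": 0}
    - {"travel": [0,0,0],"turn": [0,0,0.2],"claw": 0}
    - {"travel": [0,0,0],"turn": [0,0,0.3],"claw": 0}
    - {"travel": [0,0,0],"turn": [0,0,0.4],"claw": 0}
    - {"travel": [0,0,0.001],"turn": [0,0,0.5],"claw": 0}

```text
time: 8.55
tool_pos: [565.9, 45.5, 102.2]
tcp_rot: [-0.0, 0.62, 0.785, -0.0]
force: [-5.1, -3.0, 8.2]
opening: 21.3
grip_force: 79.0
```

```bash
python3 -c "
from h import *;rep()"
```

```text
8.55 [565.95  45.47 102.2 ] yaw 103.43 F [-5.13 -2.97  8.19] T [-0.437  0.873  0.101] op 21.26 g 78.98648142814636 j6 -0.15682788431665348
```

Call:
jog_arm:
  motion:
    - {"travel": [-0.001,-0.001,0],"turn": [0,0,0.1],"claw": 0}
    - {"travel": [-0.001,-0.001,0],"turn": [0,0,0.2],"claw": 0}
    - {"travel": [-0.001,-0.001,0],"turn": [0,0,0.3],"claw": 0}
    - {"travel": [-0.001,-0.001,0],"turn": [0,0,0.4],"claw": 0}
    - {"travel": [-0.001,-0.001,0],"turn": [0,0,0.5],"claw": 0}

```text
time: 8.97
tool_pos: [565.8, 45.4, 102.2]
tcp_rot: [-0.0, 0.717, 0.697, 0.0]
force: [-3.6, -0.9, 4.9]
opening: 21.0
grip_force: 78.8
```

```bash
python3 -c "
from h import *;rep()"
```

```text
8.9667 [565.84  45.44 102.16] yaw 88.42 F [-3.59 -0.94  4.92] T [-0.167  0.644  0.121] op 21.0 g 78.82128953933716 j6 0.10445361027303988
```

Call:
jog_arm:
  motion:
    - {"travel": [0,0,0],"turn": [0,0,0.1],"claw": 0}
    - {"travel": [0,0,0],"turn": [0,0,0.2],"claw": 0}
    - {"travel": [0,0,0],"turn": [0,0,0.3],"claw": 0}
    - {"travel": [0,0,0],"turn": [0,0,0.4],"claw": 0}
    - {"travel": [0,0,0],"turn": [0,0,0.5],"claw": 0}

```text
time: 9.38
tool_pos: [565.8, 45.5, 102.1]
tcp_rot: [-0.0, 0.802, 0.598, -0.0]
force: [-4.2, -1.7, 3.6]
opening: 21.2
grip_force: 78.7
```

```bash
python3 -c "
from h import *;rep()"
```

```text
9.3833 [565.76  45.45 102.06] yaw 73.42 F [-4.18 -1.75  3.62] T [-0.138  0.524  0.103] op 21.25 g 78.74915599822998 j6 0.3662784571804011
```

Call:
jog_arm:
  motion:
    - {"travel": [-0.001,0,0],"turn": [0,0,0.1],"claw": 0}
    - {"travel": [-0.001,0,0],"turn": [0,0,0.2],"claw": 0}
    - {"travel": [-0.001,0,0],"turn": [0,0,0.3],"claw": 0}
    - {"travel": [-0.001,0,0],"turn": [0,0,0.4],"claw": 0}
    - {"travel": [-0.001,0,0.001],"turn": [0,0,0.5],"claw": 0}

```text
time: 9.8
tool_pos: [565.7, 45.5, 101.9]
tcp_rot: [-0.0, 0.873, 0.488, -0.0]
force: [-6.0, 0.6, 8.1]
opening: 21.2
grip_force: 78.9
```

```bash
python3 -c "
from h import *;rep()"
```

```text
9.8 [565.69  45.48 101.9 ] yaw 58.42 F [-6.05  0.57  8.07] T [-0.     0.779  0.048] op 21.17 g 78.9242684841156 j6 0.62765621730368
```

Call:
jog_arm:
  motion:
    - {"travel": [0,0,0],"turn": [0,0,0.1],"claw": 0}
    - {"travel": [0,0,0],"turn": [0,0,0.2],"claw": 0}
    - {"travel": [0,0,0],"turn": [0,0,0.3],"claw": 0}
    - {"travel": [0,0,0],"turn": [0,0,0.4],"claw": 0}
    - {"travel": [0,0,0],"turn": [0,0,0.5],"claw": 0}

```text
time: 10.22
tool_pos: [565.7, 45.5, 101.9]
tcp_rot: [-0.0, 0.929, 0.37, -0.0]
force: [-4.7, 0.6, 5.0]
opening: 21.3
grip_force: 78.8
```

```bash
python3 -c "
from h import *;rep()"
```

```text
10.2167 [565.66  45.51 101.86] yaw 43.42 F [-4.72  0.6   5.02] T [-0.004  0.698  0.072] op 21.31 g 78.81021738052368 j6 0.8894567046411499
```

Call:
jog_arm:
  motion:
    - {"travel": [-0.001,0,0],"turn": [0,0,0.1],"claw": 0}
    - {"travel": [-0.001,0,0],"turn": [0,0,0.2],"claw": 0}
    - {"travel": [-0.001,0,0],"turn": [0,0,0.3],"claw": 0}
    - {"travel": [-0.001,0,0],"turn": [0,0,0.4],"claw": 0}
    - {"travel": [-0.001,0,0],"turn": [0,0,0.5],"claw": 0}

```text
time: 10.63
tool_pos: [565.6, 45.6, 101.8]
tcp_rot: [-0.001, 0.969, 0.245, -0.0]
force: [-4.2, 1.0, 3.5]
opening: 21.0
grip_force: 78.7
```

```bash
python3 -c "
from h import *;rep()"
```

```text
10.6333 [565.58  45.57 101.82] yaw 28.42 F [-4.25  1.05  3.49] T [0.255 0.588 0.14 ] op 21.05 g 78.71006727218628 j6 1.1509435389456149
```

Call:
jog_arm:
  motion:
    - {"travel": [0,0,0],"turn": [0,0,0.06],"claw": 0}
    - {"travel": [0,0,0],"turn": [0,0,0.12],"claw": 0}
    - {"travel": [0,0,0],"turn": [0,0,0.18],"claw": 0}
    - {"travel": [0,0,0],"turn": [0,0,0.24],"claw": 0}
    - {"travel": [0,0,0],"turn": [0,0,0.3],"claw": 0}

```text
time: 11.05
tool_pos: [565.5, 45.6, 101.8]
tcp_rot: [-0.001, 0.986, 0.169, -0.0]
force: [-3.4, 1.6, 3.4]
opening: 20.8
grip_force: 78.7
```

```bash
python3 -c "
from h import *;rep()"
```

```text
11.05 [565.53  45.59 101.76] yaw 19.48 F [-3.42  1.56  3.36] T [0.295 0.582 0.178] op 20.83 g 78.68842005729675 j6 1.3069617060833687
```

Call:
jog_arm:
  motion:
    - {"travel": [0,0,0],"turn": [0,0,0.05],"claw": 0}
    - {"travel": [0,0,0],"turn": [0,0,0.1],"claw": 0}
    - {"travel": [0,0,0],"turn": [0,0,0.15],"claw": 0}
    - {"travel": [0,0,0],"turn": [0,0,0.2],"claw": 0}
    - {"travel": [0,0,0],"turn": [0,0,0.25],"claw": 0}

```text
time: 11.47
tool_pos: [565.5, 45.6, 101.8]
tcp_rot: [-0.001, 0.995, 0.104, -0.0]
force: [-3.1, 2.2, 3.2]
opening: 21.3
grip_force: 78.7
```

```bash
python3 -c "
from h import *;rep()"
```

```text
11.4667 [565.53  45.65 101.75] yaw 11.99 F [-3.06  2.2   3.15] T [0.305 0.601 0.153] op 21.31 g 78.6674952507019 j6 1.4376354464922039
```

Call:
jog_arm:
  motion:
    - {"travel": [0,0,0],"turn": [0,0,0.05],"claw": 0}
    - {"travel": [0,0,0],"turn": [0,0,0.1],"claw": 0}
    - {"travel": [0,0,0],"turn": [0,0,0.15],"claw": 0}
    - {"travel": [0,0,0],"turn": [0,0,0.2],"claw": 0}
    - {"travel": [0,0,0],"turn": [0,0,0.25],"claw": 0}

```text
time: 11.88
tool_pos: [565.5, 45.7, 101.7]
tcp_rot: [-0.001, 0.999, 0.039, -0.0]
force: [-3.5, 2.2, 3.1]
opening: 20.9
grip_force: 78.6
```

```bash
python3 -c "
from h import *;rep()"
```

```text
11.8833 [565.53  45.7  101.75] yaw 4.49 F [-3.48  2.21  3.08] T [0.314 0.569 0.162] op 20.94 g 78.64353775978088 j6 1.5684877268168365
```

Call:
jog_arm:
  motion:
    - {"travel": [0,0,0],"turn": [0,0,0.06],"claw": 0}
    - {"travel": [0,0,0],"turn": [0,0,0.12],"claw": 0}
    - {"travel": [0,0,0],"turn": [0,0,0.18],"claw": 0}
    - {"travel": [0,0,0],"turn": [0,0,0.24],"claw": 0}
    - {"travel": [0,0,0],"turn": [0,0,0.3],"claw": 0}

```text
time: 12.3
tool_pos: [565.5, 45.7, 101.7]
tcp_rot: [-0.001, 0.999, -0.039, -0.0]
force: [-3.3, 2.8, 2.3]
opening: 21.2
grip_force: 78.6
```

```bash
python3 -c "
from h import *;rep()"
```

```text
12.3 [565.51  45.74 101.7 ] yaw -4.52 F [-3.25  2.82  2.28] T [0.403 0.601 0.183] op 21.24 g 78.61151576042175 j6 1.7258078584948822
```

Call:
jog_arm:
  motion:
    - {"travel": [0,0,0],"turn": [0,0,0.06],"claw": 0}
    - {"travel": [0,0,0],"turn": [0,0,0.12],"claw": 0}
    - {"travel": [0,0,0],"turn": [0,0,0.18],"claw": 0}
    - {"travel": [0,0,0],"turn": [0,0,0.24],"claw": 0}
    - {"travel": [0,0,0],"turn": [0,0,0.3],"claw": 0}

```text
time: 12.72
tool_pos: [565.5, 45.7, 101.7]
tcp_rot: [-0.001, 0.993, -0.118, -0.0]
force: [-4.0, 2.7, 2.4]
opening: 21.6
grip_force: 78.6
```

```bash
python3 -c "
from h import *;rep()"
```

```text
12.7167 [565.51  45.75 101.68] yaw -13.52 F [-3.98  2.72  2.4 ] T [0.45  0.53  0.224] op 21.6 g 78.5778272151947 j6 1.8828927758417444
```

```bash
cat >> h.py <<'E'
def bar():
    im=snap('wrist','pics/wb.png').astype(int);g=im.min(2)
    for y in (222,240,270):
        x=np.where((g[y,290:360]>130)&(np.ptp(im[y,290:360],axis=1)<40))[0]+290;print('bar',y,(x.min(),x.max(),len(x)) if len(x) else '')
E
python3 -c "
from h import *;bar();rep()"
```

```text
bar 222 (np.int64(320), np.int64(323), 4)
bar 240 (np.int64(318), np.int64(329), 12)
bar 270 (np.int64(318), np.int64(328), 11)
12.7667 [565.52  45.77 101.7 ] yaw -13.66 F [-3.17  3.39  3.31] T [0.566 0.616 0.034] op 21.1 g 78.61602544784546 j6 1.8853719493425718
```

Call:
jog_arm:
  motion:
    - {"travel": [0,0,0],"turn": [0,0,0.1],"claw": 0}
    - {"travel": [0,0,0],"turn": [0,0,0.2],"claw": 0}
    - {"travel": [0,0,0],"turn": [0,0,0.3],"claw": 0}
    - {"travel": [0,0,0],"turn": [0,0,0.4],"claw": 0}
    - {"travel": [0,0,0],"turn": [0,0,0.5],"claw": 0}

```text
time: 13.18
tool_pos: [565.5, 45.8, 101.6]
tcp_rot: [-0.001, 0.969, -0.247, -0.0]
force: [-3.2, 4.3, 2.3]
opening: 21.2
grip_force: 78.6
```

```bash
python3 -c "
from h import *;rep();bar()"
```

```text
13.1833 [565.52  45.82 101.61] yaw -28.59 F [-3.25  4.27  2.25] T [0.676 0.574 0.265] op 21.16 g 78.5579252243042 j6 2.145756037300718
bar 222 (np.int64(321), np.int64(323), 3)
bar 240 (np.int64(318), np.int64(328), 11)
bar 270 (np.int64(318), np.int64(329), 12)
```

Call:
jog_arm:
  motion:
    - {"travel": [0,0,0],"turn": [0,0,0.1],"claw": 0}
    - {"travel": [0,0,0],"turn": [0,0,0.2],"claw": 0}
    - {"travel": [0,0,0],"turn": [0,0,0.3],"claw": 0}
    - {"travel": [0,0,0],"turn": [0,0,0.4],"claw": 0}
    - {"travel": [0,0,0],"turn": [0,0,0.5],"claw": 0}

```text
time: 13.65
tool_pos: [565.6, 45.9, 101.6]
tcp_rot: [-0.001, 0.929, -0.371, -0.0]
force: [-3.2, 4.8, 1.5]
opening: 21.1
grip_force: 78.5
```

```bash
python3 -c "
from h import *;rep()"
```

```text
13.65 [565.6   45.92 101.61] yaw -43.58 F [-3.16  4.76  1.54] T [0.729 0.511 0.24 ] op 21.11 g 78.50231409072876 j6 2.4075366615843037
```

Call:
jog_arm:
  motion:
    - {"travel": [0,0,0],"turn": [0,0,0.1],"claw": 0}
    - {"travel": [0,0,0],"turn": [0,0,0.2],"claw": 0}
    - {"travel": [0,0,0],"turn": [0,0,0.3],"claw": 0}
    - {"travel": [0,0,0],"turn": [0,0,0.4],"claw": 0}
    - {"travel": [0,0,0],"turn": [0,0,0.5],"claw": 0}

```text
time: 14.07
tool_pos: [565.7, 45.9, 101.6]
tcp_rot: [-0.001, 0.872, -0.489, -0.001]
force: [-3.4, 5.0, 1.3]
opening: 21.2
grip_force: 78.4
```

```bash
python3 -c "
from h import *;rep()"
```

```text
14.0667 [565.66  45.94 101.56] yaw -58.58 F [-3.36  5.05  1.3 ] T [0.752 0.408 0.257] op 21.24 g 78.44761848449707 j6 2.669275012491068
```

```bash
python3 -c "
from h import *;bar()
im=cv2.imread('pics/wb.png')[130:370,160:480];cv2.imwrite('pics/wbc.png',cv2.resize(im,(800,600),interpolation=cv2.INTER_CUBIC))"
```

```text
bar 222 (np.int64(321), np.int64(323), 3)
bar 240 (np.int64(318), np.int64(328), 11)
bar 270 (np.int64(319), np.int64(329), 11)
```

View pics/wbc.png

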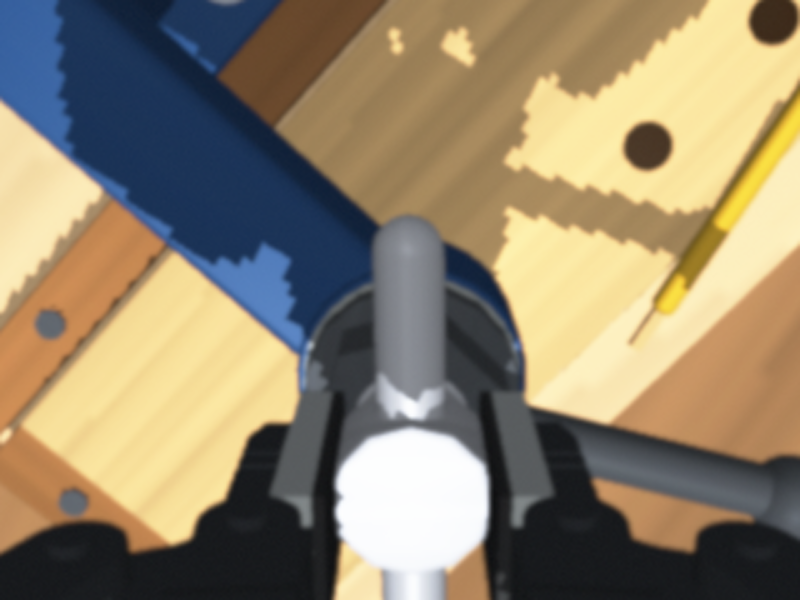

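Call:
jog_arm:
  motion:
    - {"travel": [0,0,0],"turn": [0,0,0.1],"claw": 0}
    - {"travel": [0,0,0],"turn": [0,0,0.2],"claw": 0}
    - {"travel": [0,0,0],"turn": [0,0,0.3],"claw": 0}
    - {"travel": [0,0,0],"turn": [0,0,0.4],"claw": 0}
    - {"travel": [0,0,0],"turn": [0,0,0.5],"claw": 0}

```text
time: 14.53
tool_pos: [565.7, 46.0, 101.5]
tcp_rot: [-0.001, 0.801, -0.599, -0.001]
force: [-1.7, 5.3, 0.2]
opening: 21.1
grip_force: 78.4
```

```bash
python3 -c "
from h import *;rep()"
```

```text
14.5333 [565.69  45.98 101.5 ] yaw -73.58 F [-1.66  5.3   0.17] T [0.856 0.352 0.295] op 21.13 g 78.38937878608704 j6 2.93101757067993
```

Call:
jog_arm:
  motion:
    - {"travel": [0,0,0],"turn": [0,0,0],"claw": 0.6}
    - {"travel": [0,0,0],"turn": [0,0,0],"claw": 0.6}
    - {"travel": [0,0,0],"turn": [0,0,0],"claw": 0.6}
    - {"travel": [0,0,-0.06],"turn": [0,0,0],"claw": 0.6}
    - {"travel": [0,0,-0.12],"turn": [0,0,0],"claw": 0.6}

```text
time: 14.95
tool_pos: [565.4, 44.6, 131.3]
tcp_rot: [0.0, 0.801, -0.599, -0.001]
force: [0.2, 0.6, -0.9]
opening: 50.9
grip_force: 0.0
```

Call:
jog_arm:
  motion:
    - {"travel": [0,0,0],"turn": [0,0,-0.2],"claw": 0.6}
    - {"travel": [0,0,0],"turn": [0,0,-0.4],"claw": 0.6}
    - {"travel": [0,0,0],"turn": [0,0,-0.6],"claw": 0.6}
    - {"travel": [0,0,0],"turn": [0,0,-0.8],"claw": 0.6}
    - {"travel": [0,0,0],"turn": [0,0,-1],"claw": 0.6}

```text
time: 15.37
tool_pos: [566.3, 44.7, 131.8]
tcp_rot: [-0.0, 0.93, -0.369, 0.0]
force: [-0.1, -0.1, 0.1]
opening: 51.2
grip_force: 0.0
```

Call:
jog_arm:
  motion:
    - {"travel": [0,0,0],"turn": [0,0,-0.2],"claw": 0.6}
    - {"travel": [0,0,0],"turn": [0,0,-0.4],"claw": 0.6}
    - {"travel": [0,0,0],"turn": [0,0,-0.6],"claw": 0.6}
    - {"travel": [0,0,0],"turn": [0,0,-0.8],"claw": 0.6}
    - {"travel": [0,0,0],"turn": [0,0,-1],"claw": 0.6}

```text
time: 15.78
tool_pos: [566.2, 44.7, 131.7]
tcp_rot: [-0.0, 0.993, -0.115, 0.0]
force: [-0.3, -0.6, -0.9]
opening: 51.4
grip_force: 0.0
```

Call:
jog_arm:
  motion:
    - {"travel": [0,0,0],"turn": [0,0,-0.2],"claw": 0.6}
    - {"travel": [0,0,0],"turn": [0,0,-0.4],"claw": 0.6}
    - {"travel": [0,0,0],"turn": [0,0,-0.6],"claw": 0.6}
    - {"travel": [0,0,0],"turn": [0,0,-0.8],"claw": 0.6}
    - {"travel": [0,0,0],"turn": [0,0,-1],"claw": 0.6}

```text
time: 16.2
tool_pos: [566.3, 44.7, 131.8]
tcp_rot: [0.0, 0.989, 0.146, 0.0]
force: [-0.5, -0.2, 0.4]
opening: 51.1
grip_force: 0.0
```

Call:
jog_arm:
  motion:
    - {"travel": [0,0,0],"turn": [0,0,-0.2],"claw": 0.6}
    - {"travel": [0,0,0],"turn": [0,0,-0.4],"claw": 0.6}
    - {"travel": [0,0,0],"turn": [0,0,-0.6],"claw": 0.6}
    - {"travel": [0,0,0],"turn": [0,0,-0.8],"claw": 0.6}
    - {"travel": [0,0,0],"turn": [0,0,-1],"claw": 0.6}

```text
time: 16.62
tool_pos: [566.2, 44.7, 131.7]
tcp_rot: [0.0, 0.918, 0.397, 0.0]
force: [-0.4, 0.8, 0.3]
opening: 51.6
grip_force: 0.0
```

Call:
jog_arm:
  motion:
    - {"travel": [0,0,0],"turn": [0,0,-0.2],"claw": 0.6}
    - {"travel": [0,0,0],"turn": [0,0,-0.4],"claw": 0.6}
    - {"travel": [0,0,0],"turn": [0,0,-0.6],"claw": 0.6}
    - {"travel": [0,0,0],"turn": [0,0,-0.8],"claw": 0.6}
    - {"travel": [0,0,0],"turn": [0,0,-1],"claw": 0.6}

```text
time: 17.03
tool_pos: [566.3, 44.7, 131.7]
tcp_rot: [0.0, 0.784, 0.621, 0.0]
force: [-0.2, -0.9, -0.3]
opening: 51.1
grip_force: 0.0
```

Call:
jog_arm:
  motion:
    - {"travel": [0,0,0],"turn": [0,0,-0.2],"claw": 0.6}
    - {"travel": [0,0,0],"turn": [0,0,-0.4],"claw": 0.6}
    - {"travel": [0,0,0],"turn": [0,0,-0.6],"claw": 0.6}
    - {"travel": [0,0,0],"turn": [0,0,-0.8],"claw": 0.6}
    - {"travel": [0,0,0],"turn": [0,0,-1],"claw": 0.6}

```text
time: 17.45
tool_pos: [566.2, 44.7, 131.7]
tcp_rot: [0.0, 0.597, 0.803, 0.0]
force: [0.5, 0.3, -0.1]
opening: 51.3
grip_force: 0.0
```

```bash
python3 -c "
from h import *;rep()"
```

```text
17.45 [566.24  44.66 131.74] yaw 106.75 F [ 0.54  0.26 -0.1 ] T [-0.003  0.011 -0.048] op 51.27 g 0.0 j6 -0.21616290476740616
```

Call:
jog_arm:
  motion:
    - {"travel": [0.006,-0.001,0.04],"turn": [0,0,0],"claw": 0.6}
    - {"travel": [0.006,-0.001,0.08],"turn": [0,0,0],"claw": 0.6}
    - {"travel": [0.006,-0.001,0.121],"turn": [0,0,0],"claw": 0.6}
    - {"travel": [0.006,-0.001,0.121],"turn": [0,0,0],"claw": 0.5}
    - {"travel": [0.006,-0.001,0.121],"turn": [0,0,0],"claw": 0}
  squeeze: 80

```text
time: 17.87
tool_pos: [564.3, 46.1, 100.0]
tcp_rot: [-0.001, 0.6, 0.8, -0.001]
force: [-0.2, 0.8, -0.1]
opening: 31.7
grip_force: 0.0
```

Call:
jog_arm:
  motion:
    - {"travel": [0,0,0],"turn": [0,0,0],"claw": 0}
    - {"travel": [0,0,0],"turn": [0,0,0],"claw": 0}
    - {"travel": [0,0,0],"turn": [0,0,0],"claw": 0}
    - {"travel": [0,0,0],"turn": [0,0,0.1],"claw": 0}
    - {"travel": [0,0,0],"turn": [0,0,0.2],"claw": 0}

```text
time: 18.28
tool_pos: [565.6, 46.3, 101.2]
tcp_rot: [0.0, 0.641, 0.767, 0.0]
force: [3.9, 2.7, -8.4]
opening: 20.9
grip_force: 78.6
```

```bash
python3 -c "
from h import *;rep()"
```

```text
18.2833 [565.56  46.31 101.17] yaw 100.21 F [ 3.91  2.69 -8.45] T [ 0.264 -0.506  0.271] op 20.94 g 78.56932997703552 j6 -0.09924812617969694
```

Call:
jog_arm:
  motion:
    - {"travel": [0,0,0],"turn": [0,0,0.1],"claw": 0}
    - {"travel": [0,0,0],"turn": [0,0,0.2],"claw": 0}
    - {"travel": [0,0,0],"turn": [0,0,0.3],"claw": 0}
    - {"travel": [0,0,0],"turn": [0,0,0.4],"claw": 0}
    - {"travel": [0,0,0],"turn": [0,0,0.5],"claw": 0}

```text
time: 18.7
tool_pos: [565.7, 46.3, 101.1]
tcp_rot: [0.0, 0.736, 0.677, 0.0]
force: [4.6, 1.4, -9.4]
opening: 21.3
grip_force: 78.6
```

```bash
python3 -c "
from h import *;rep();bar()"
```

```text
18.7 [565.71  46.34 101.12] yaw 85.2 F [ 4.58  1.41 -9.37] T [ 0.361 -0.643  0.312] op 21.3 g 78.60576152801514 j6 0.16282183823745677
bar 222 (np.int64(313), np.int64(331), 19)
bar 240 (np.int64(309), np.int64(334), 26)
bar 270 (np.int64(310), np.int64(335), 26)
```

Call:
jog_arm:
  motion:
    - {"travel": [0,0,0],"turn": [0,0,0.16],"claw": 0}
    - {"travel": [0,0,0],"turn": [0,0,0.32],"claw": 0}
    - {"travel": [0,0,0.001],"turn": [0,0,0.48],"claw": 0}
    - {"travel": [0,0,0.001],"turn": [0,0,0.64],"claw": 0}
    - {"travel": [0,0,0.001],"turn": [0,0,0.8],"claw": 0}

```text
time: 19.17
tool_pos: [566.0, 46.3, 101.0]
tcp_rot: [0.0, 0.861, 0.508, 0.001]
force: [5.5, 1.5, -8.7]
opening: 21.3
grip_force: 78.8
```

```bash
python3 -c "
from h import *;rep()"
```

```text
19.1667 [565.96  46.25 101.02] yaw 61.11 F [ 5.49  1.55 -8.69] T [ 0.302 -0.676  0.359] op 21.29 g 78.76538872718811 j6 0.5832019589749672
```

Call:
jog_arm:
  motion:
    - {"travel": [0,0,0],"turn": [0,0,0.1],"claw": 0}
    - {"travel": [0,0,0],"turn": [0,0,0.2],"claw": 0}
    - {"travel": [0,0,0],"turn": [0,0,0.3],"claw": 0}
    - {"travel": [0,0,0],"turn": [0,0,0.4],"claw": 0}
    - {"travel": [0,0,0],"turn": [0,0,0.5],"claw": 0}

```text
time: 19.58
tool_pos: [566.1, 46.2, 101.0]
tcp_rot: [0.0, 0.92, 0.392, 0.001]
force: [6.0, 0.3, -9.2]
opening: 21.3
grip_force: 78.7
```

```bash
python3 -c "
from h import *;rep()"
```

```text
19.5833 [566.1   46.2  101.02] yaw 46.21 F [ 5.98  0.33 -9.22] T [ 0.265 -0.782  0.388] op 21.33 g 78.66259932518005 j6 0.8433748527248538
```

Call:
jog_arm:
  motion:
    - {"travel": [-0.001,0,0],"turn": [0,0,0.16],"claw": 0}
    - {"travel": [-0.002,0,0],"turn": [0,0,0.32],"claw": 0}
    - {"travel": [-0.002,0,0.001],"turn": [0,0,0.48],"claw": 0}
    - {"travel": [-0.002,0,0.001],"turn": [0,0,0.64],"claw": 0}
    - {"travel": [-0.002,0,0.001],"turn": [0,0,0.8],"claw": 0}

```text
time: 20.0
tool_pos: [566.3, 46.0, 100.9]
tcp_rot: [0.0, 0.981, 0.192, 0.001]
force: [7.0, 1.1, -9.5]
opening: 21.3
grip_force: 78.8
```

```bash
python3 -c "
from h import *;rep()"
```

```text
20.0 [566.29  45.98 100.93] yaw 22.12 F [ 6.98  1.14 -9.5 ] T [ 0.322 -1.063  0.445] op 21.25 g 78.83840918540955 j6 1.2631859933143195
```

Call:
jog_arm:
  motion:
    - {"travel": [0,0,0],"turn": [0,0,0.16],"claw": 0}
    - {"travel": [0,0,0],"turn": [0,0,0.32],"claw": 0}
    - {"travel": [0,0,0],"turn": [0,0,0.48],"claw": 0}
    - {"travel": [0,0,0],"turn": [0,0,0.64],"claw": 0}
    - {"travel": [0,0,0],"turn": [0,0,0.8],"claw": 0}

```text
time: 20.42
tool_pos: [566.4, 45.7, 100.9]
tcp_rot: [0.0, 1.0, -0.016, 0.002]
force: [7.5, 0.3, -9.9]
opening: 21.1
grip_force: 78.8
```

```bash
python3 -c "
from h import *;rep()"
```

```text
20.4167 [566.37  45.72 100.91] yaw -1.87 F [ 7.48  0.32 -9.94] T [ 0.047 -1.186  0.459] op 21.07 g 78.7833023071289 j6 1.6820313390430768
```

Call:
jog_arm:
  motion:
    - {"travel": [-0.001,0,0],"turn": [0,0,0.16],"claw": 0}
    - {"travel": [-0.002,0,0],"turn": [0,0,0.32],"claw": 0}
    - {"travel": [-0.002,0,0.001],"turn": [0,0,0.48],"claw": 0}
    - {"travel": [-0.002,0,0.001],"turn": [0,0,0.64],"claw": 0}
    - {"travel": [-0.002,0,0.001],"turn": [0,0,0.8],"claw": 0}

```text
time: 20.83
tool_pos: [566.3, 45.5, 100.8]
tcp_rot: [-0.0, 0.975, -0.224, 0.002]
force: [8.5, -0.7, -10.8]
opening: 21.1
grip_force: 79.0
```

```bash
python3 -c "
from h import *;rep();bar()"
```

```text
20.8333 [566.29  45.5  100.79] yaw -25.86 F [  8.48  -0.68 -10.75] T [-0.165 -1.377  0.461] op 21.06 g 79.01975870132446 j6 2.1009316986812845
bar 222 
bar 240 (np.int64(316), np.int64(327), 12)
bar 270 (np.int64(317), np.int64(327), 11)
```

Call:
jog_arm:
  motion:
    - {"travel": [0,0,0],"turn": [0,0,0.08],"claw": 0}
    - {"travel": [0,0,0],"turn": [0,0,0.16],"claw": 0}
    - {"travel": [0,0,0],"turn": [0,0,0.24],"claw": 0}
    - {"travel": [0,0,0],"turn": [0,0,0.32],"claw": 0}
    - {"travel": [0,0,0],"turn": [0,0,0.4],"claw": 0}

```text
time: 21.3
tool_pos: [566.2, 45.4, 100.8]
tcp_rot: [-0.0, 0.946, -0.323, 0.002]
force: [8.0, -2.2, -10.1]
opening: 21.4
grip_force: 79.0
```

```bash
python3 -c "
from h import *;rep()"
```

```text
21.3 [566.24  45.38 100.77] yaw -37.73 F [  7.97  -2.24 -10.15] T [-0.219 -1.291  0.564] op 21.36 g 78.98640990257263 j6 2.3082742981119755
```

Call:
jog_arm:
  motion:
    - {"travel": [0,0,0],"turn": [0,0,0.06],"claw": 0}
    - {"travel": [0,0,0],"turn": [0,0,0.12],"claw": 0}
    - {"travel": [0,0,0],"turn": [0,0,0.18],"claw": 0}
    - {"travel": [0,0,0],"turn": [0,0,0.24],"claw": 0}
    - {"travel": [0,0,0],"turn": [0,0,0.3],"claw": 0}

```text
time: 21.72
tool_pos: [566.1, 45.3, 100.7]
tcp_rot: [-0.0, 0.918, -0.396, 0.002]
force: [8.5, -2.4, -11.1]
opening: 21.1
grip_force: 79.0
```

```bash
python3 -c "
from h import *;rep()"
```

```text
21.7167 [566.15  45.3  100.72] yaw -46.7 F [  8.45  -2.44 -11.1 ] T [-0.289 -1.28   0.616] op 21.15 g 78.98262619972229 j6 2.4648413776756817
```

Call:
jog_arm:
  motion:
    - {"travel": [0,0,0],"turn": [0,0,0.04],"claw": 0}
    - {"travel": [0,0,0],"turn": [0,0,0.08],"claw": 0}
    - {"travel": [0,0,0],"turn": [0,0,0.12],"claw": 0}
    - {"travel": [0,0,0],"turn": [0,0,0.16],"claw": 0}
    - {"travel": [0,0,0],"turn": [0,0,0.2],"claw": 0}

```text
time: 22.13
tool_pos: [566.1, 45.3, 100.7]
tcp_rot: [-0.0, 0.896, -0.444, 0.002]
force: [7.5, -2.6, -9.9]
opening: 21.1
grip_force: 79.0
```

```bash
python3 -c "
from h import *;rep()
x=[171.6,181.6,190.6,205.7,220.7,235.7,250.7,256.9,271.9,296,310.9,335,359,383,394.8];t=[.162,.183,.224,.265,.24,.257,.295,.271,.312,.359,.388,.445,.459,.461,.564]
for n in (1,2):print(np.polyval(np.polyfit(x,t,n),[395,404,410,420]))"
```

```text
22.1333 [566.14  45.27 100.72] yaw -52.67 F [ 7.49 -2.6  -9.94] T [-0.338 -1.25   0.545] op 21.09 g 78.99912357330322 j6 2.569045448463007
[0.5187981  0.53280892 0.54214947 0.55771705]
[0.52984527 0.54691148 0.558419   0.57782939]
```

Call:
jog_arm:
  motion:
    - {"travel": [0,0,0],"turn": [0,0,0],"claw": 0.6}
    - {"travel": [0,0,0],"turn": [0,0,0],"claw": 0.6}
    - {"travel": [0,0,0],"turn": [0,0,0],"claw": 0.6}
    - {"travel": [0,0,-0.06],"turn": [0,0,0],"claw": 0.6}
    - {"travel": [0,0,-0.16],"turn": [0,0,0],"claw": 0.6}

```text
time: 22.55
tool_pos: [562.2, 45.6, 139.0]
tcp_rot: [0.001, 0.896, -0.444, -0.002]
force: [-0.1, 0.2, 0.6]
opening: 51.2
grip_force: 0.0
```

Call:
jog_arm:
  motion:
    - {"travel": [0,0,-0.1],"turn": [0,0,-0.2],"claw": 0.4}
    - {"travel": [0,0,-0.1],"turn": [0,0,-0.4],"claw": 0.4}
    - {"travel": [0,0,-0.1],"turn": [0,0,-0.6],"claw": 0.4}
    - {"travel": [0,0,-0.1],"turn": [0,0,-0.8],"claw": 0.4}
    - {"travel": [0,0,-0.1],"turn": [0,0,-1],"claw": 0.4}

```text
time: 22.97
tool_pos: [564.2, 45.8, 166.1]
tcp_rot: [-0.0, 0.981, -0.194, 0.0]
force: [-0.4, 0.2, 1.4]
opening: 34.0
grip_force: 0.0
```

Call:
jog_arm:
  motion:
    - {"travel": [0,0,0],"turn": [0,0,-0.2],"claw": 0.4}
    - {"travel": [0,0,0],"turn": [0,0,-0.4],"claw": 0.4}
    - {"travel": [0,0,0],"turn": [0,0,-0.6],"claw": 0.4}
    - {"travel": [0,0,0],"turn": [0,0,-0.8],"claw": 0.4}
    - {"travel": [0,0,0],"turn": [0,0,-1],"claw": 0.4}

```text
time: 23.38
tool_pos: [564.2, 45.8, 165.9]
tcp_rot: [-0.0, 0.998, 0.067, 0.0]
force: [-0.2, -0.0, 0.1]
opening: 34.2
grip_force: 0.0
```

Call:
jog_arm:
  motion:
    - {"travel": [0,0,0],"turn": [0,0,-0.2],"claw": 0.4}
    - {"travel": [0,0,0],"turn": [0,0,-0.4],"claw": 0.4}
    - {"travel": [0,0,0],"turn": [0,0,-0.6],"claw": 0.4}
    - {"travel": [0,0,0],"turn": [0,0,-0.8],"claw": 0.4}
    - {"travel": [0,0,0],"turn": [0,0,-1],"claw": 0.4}

```text
time: 23.8
tool_pos: [564.2, 45.8, 165.9]
tcp_rot: [0.0, 0.947, 0.323, 0.0]
force: [-0.2, 0.3, 0.5]
opening: 34.3
grip_force: 0.0
```

Call:
jog_arm:
  motion:
    - {"travel": [0,0,0],"turn": [0,0,-0.2],"claw": 0.4}
    - {"travel": [0,0,0],"turn": [0,0,-0.4],"claw": 0.4}
    - {"travel": [0,0,0],"turn": [0,0,-0.6],"claw": 0.4}
    - {"travel": [0,0,0],"turn": [0,0,-0.8],"claw": 0.4}
    - {"travel": [0,0,0],"turn": [0,0,-1],"claw": 0.4}

```text
time: 24.22
tool_pos: [564.2, 45.8, 165.9]
tcp_rot: [-0.0, 0.831, 0.557, 0.0]
force: [0.4, -0.4, 0.4]
opening: 34.1
grip_force: 0.0
```

Call:
jog_arm:
  motion:
    - {"travel": [0,0,0],"turn": [0,0,-0.2],"claw": 0.4}
    - {"travel": [0,0,0],"turn": [0,0,-0.4],"claw": 0.4}
    - {"travel": [0,0,0],"turn": [0,0,-0.6],"claw": 0.4}
    - {"travel": [0,0,0],"turn": [0,0,-0.8],"claw": 0.4}
    - {"travel": [0,0,0],"turn": [0,0,-1],"claw": 0.4}

```text
time: 24.63
tool_pos: [564.2, 45.8, 165.9]
tcp_rot: [0.0, 0.658, 0.753, 0.0]
force: [0.4, 0.3, 1.6]
opening: 34.5
grip_force: 0.0
```

Call:
jog_arm:
  motion:
    - {"travel": [0,0,0],"turn": [0,0,-0.2],"claw": 0.4}
    - {"travel": [0,0,0],"turn": [0,0,-0.4],"claw": 0.4}
    - {"travel": [0,0,0],"turn": [0,0,-0.6],"claw": 0.4}
    - {"travel": [0,0,0],"turn": [0,0,-0.8],"claw": 0.4}
    - {"travel": [0,0,0],"turn": [0,0,-1],"claw": 0.4}

```text
time: 25.05
tool_pos: [564.2, 45.8, 165.9]
tcp_rot: [0.0, 0.441, 0.897, 0.0]
force: [-1.0, 1.2, 0.8]
opening: 34.3
grip_force: 0.0
```

Call:
jog_arm:
  motion:
    - {"travel": [0,0,0],"turn": [0,0,-0.2],"claw": 0.4}
    - {"travel": [0,0,0],"turn": [0,0,-0.4],"claw": 0.4}
    - {"travel": [0,0,0],"turn": [0,0,-0.6],"claw": 0.4}
    - {"travel": [0,0,0],"turn": [0,0,-0.8],"claw": 0.4}
    - {"travel": [0,0,0],"turn": [0,0,-1],"claw": 0.4}

```text
time: 25.47
tool_pos: [564.1, 45.8, 165.9]
tcp_rot: [-0.0, 0.194, 0.981, -0.0]
force: [0.4, 0.6, 0.7]
opening: 34.3
grip_force: 0.0
```

Call:
jog_arm:
  motion:
    - {"travel": [0,0,0],"turn": [0,0,-0.2],"claw": 0.4}
    - {"travel": [0,0,0],"turn": [0,0,-0.4],"claw": 0.4}
    - {"travel": [0,0,0],"turn": [0,0,-0.6],"claw": 0.4}
    - {"travel": [0,0,0],"turn": [0,0,-0.8],"claw": 0.4}
    - {"travel": [0,0,0],"turn": [0,0,-0.9],"claw": 0.4}

```text
time: 25.88
tool_pos: [564.2, 45.8, 165.9]
tcp_rot: [0.0, -0.041, 0.999, 0.0]
force: [-0.5, 0.2, -0.0]
opening: 34.2
grip_force: 0.0
```

```bash
python3 -c "
from h import *;st=rep();snap('wrist','pics/w5.png');c=cam('wrist',st)
for l,z in [('screw_bar',145),('nut',117.5),('lever_end',117.5)]:
    for x in eyes.search_frame('wrist',l)[:1]:print(l,x['score'],x['point'],onz(c,x['point'],z).round(1))
m=eyes.cut_out('wrist','nut');print(len(m))
if m:
    M=m[0]['mask'];ys,xs=np.where(M);P=np.array([onz(c,(x,y),117.5)[:2] for x,y in zip(xs[::5],ys[::5])]);d=P-[565.9,45.8];rr=np.hypot(*d.T);s=rr>45
    print(len(rr),rr.max(),d[s].mean(0) if s.any() else '',np.degrees(np.arctan2(*d[s].mean(0)[::-1])) if s.any() else '')
print(proj(c,[[565.9,45.8,153]]))
"
```

```text
25.8833 [564.17  45.81 165.9 ] yaw -175.33 F [-0.49  0.18 -0.01] T [-0.04   0.025  0.016] op 34.17 g 0.0 j6 -1.574035034538912
screw_bar 0.76 [332.2, 262.9] [563.4  50.4 145. ]
nut 0.63 [337.6, 244.4] [560.8  54.  117.5]
lever_end 0.72 [349.8, 263.4] [572.2  62.5 117.5]
3
544 81.71071359440478 [56.67696437 27.20993426] 25.64510667485279
[[323.21203183 271.73742776]]
```

View pics/w5.png

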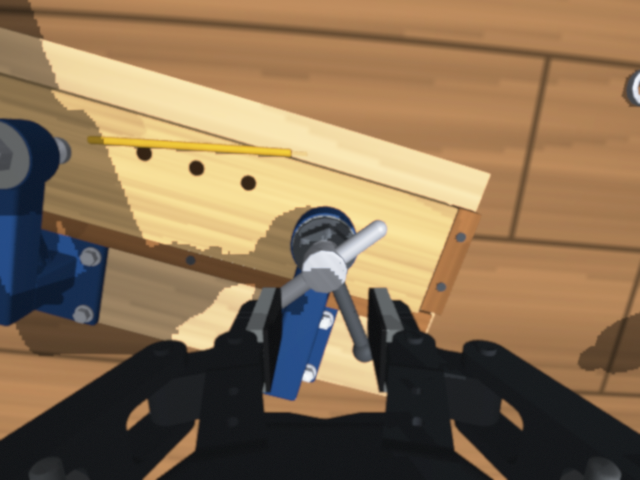

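Picture: the head is at (325,271), the lever ball at (362,352), and the lever root at about (337,288).

```bash
python3 -c "
from h import *;st=rep();c=cam('wrist',st);A=np.array([566.2,46.2])
for q in [(362,352),(348,318)]:
    d=onz(c,q,117.5)[:2]-A;print(d,np.hypot(*d),np.degrees(np.arctan2(d[1],d[0])))
print(onz(c,(325,271),153))
phi=22.5
for phi in (21,23,25):
    a=np.radians(phi);P=np.r_[A+57*np.array([np.cos(a),np.sin(a)]),120];plan(st['tool_pos'],184.67,[(P,phi+180)])
"
```

```text
26.1333 [564.26  45.81 165.69] yaw -175.78 F [ 0.4  -0.57  0.17] T [ 0.016 -0.004  0.016] op 34.33 g 0.0 j6 -1.5660182345688871
[66.38416992 29.74116204] 72.74197368275283 24.133137174011452
[42.66135286 18.40100195] 46.46060590235619 23.33185065993969
[565.44457419  46.67552968 153.        ]
travel [-0.227  0.065  0.183] turn -0.544
travel [-0.224  0.073  0.183] turn -0.611
travel [-0.222  0.08   0.183] turn -0.678
```

Call:
jog_arm:
  motion:
    - {"travel": [-0.05,0.016,0.04],"turn": [0,0,-0.13],"claw": 0.35}
    - {"travel": [-0.1,0.032,0.08],"turn": [0,0,-0.26],"claw": 0.35}
    - {"travel": [-0.15,0.048,0.12],"turn": [0,0,-0.39],"claw": 0.35}
    - {"travel": [-0.2,0.064,0.16],"turn": [0,0,-0.52],"claw": 0.35}
    - {"travel": [-0.223,0.076,0.18],"turn": [0,0,-0.644],"claw": 0.35}

```text
time: 26.55
tool_pos: [619.3, 69.3, 119.4]
tcp_rot: [-0.0, -0.206, 0.979, 0.0]
force: [-1.0, -0.8, 0.1]
opening: 30.0
grip_force: 0.0
```

Call:
jog_arm:
  motion:
    - {"travel": [0,0,0],"turn": [0,0,0],"claw": 0.35}
    - {"travel": [0,0,0.02],"turn": [0,0,0],"claw": 0.35}
    - {"travel": [0,0,0.04],"turn": [0,0,0],"claw": 0.35}
    - {"travel": [0,0,0.06],"turn": [0,0,0],"claw": 0.35}
    - {"travel": [0,0,0.08],"turn": [0,0,0],"claw": 0.35}

```text
time: 26.97
tool_pos: [618.1, 68.7, 100.4]
tcp_rot: [0.0, -0.204, 0.979, -0.0]
force: [0.6, -0.6, 0.6]
opening: 29.9
grip_force: 0.0
```

```bash
python3 -c "
from h import *;st=rep();snap('wrist','pics/w6.png')
im=cv2.imread('pics/w6.png')[150:450,130:530];cv2.imwrite('pics/w6c.png',cv2.resize(im,(800,600)))
a=np.radians(yaw(st['tcp_rot']));print(st['tool_pos'][:2]+57*np.array([np.cos(a),np.sin(a)]))"
```

```text
26.9667 [618.14  68.72 100.35] yaw -156.44 F [ 0.56 -0.58  0.59] T [ 0.012 -0.014 -0.031] op 29.92 g 0.0 j6 -1.873695294973921
[565.89305438  45.93585966]
```

View pics/w6c.png

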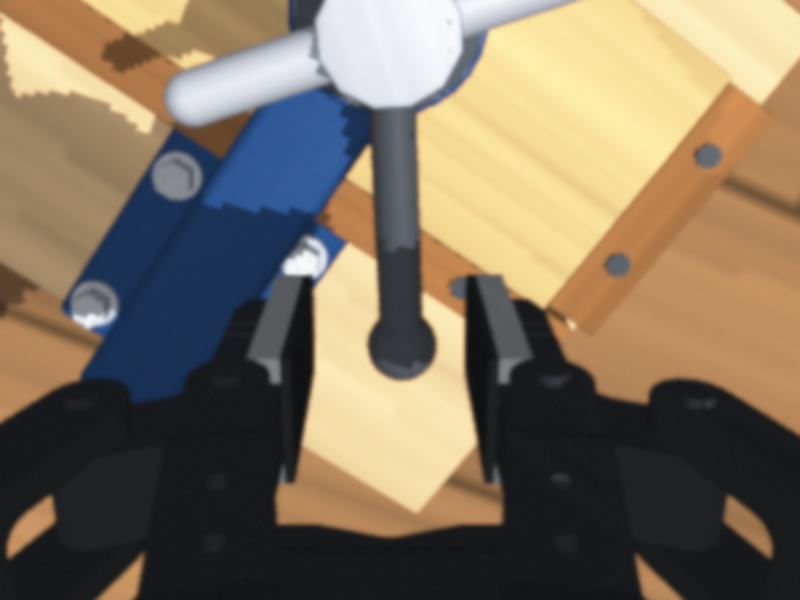

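Call:
jog_arm:
  motion:
    - {"travel": [0,0,0.025],"turn": [0,0,0],"claw": 0.35}
    - {"travel": [0,0,0.05],"turn": [0,0,0],"claw": 0.35}
    - {"travel": [0,0,0.075],"turn": [0,0,0],"claw": 0.35}
    - {"travel": [0,0,0.095],"turn": [0,0,0],"claw": 0.35}
    - {"travel": [0,0,0.095],"turn": [0,0,0],"claw": 0.35}

```text
time: 27.43
tool_pos: [617.6, 68.9, 75.4]
tcp_rot: [-0.001, -0.205, 0.979, 0.0]
force: [-1.0, 0.2, 0.0]
opening: 30.0
grip_force: 0.0
```

Call:
jog_arm:
  motion:
    - {"travel": [0.001,-0.024,0],"turn": [0,0,0.2],"claw": 0.35}
    - {"travel": [0.005,-0.047,0],"turn": [0,0,0.4],"claw": 0.35}
    - {"travel": [0.011,-0.07,0],"turn": [0,0,0.6],"claw": 0.35}
    - {"travel": [0.02,-0.093,0],"turn": [0,0,0.8],"claw": 0.35}
    - {"travel": [0.031,-0.114,0],"turn": [0,0,1],"claw": 0.35}

```text
time: 27.85
tool_pos: [622.8, 39.7, 76.7]
tcp_rot: [-0.0, 0.058, 0.998, 0.0]
force: [-0.1, 0.2, -0.9]
opening: 30.0
grip_force: 0.6
```

```bash
cat >> h.py <<'E'
def tq():
    st=rep();A=np.array([566.,46.]);d=(st['tool_pos'][:2]-A)/1000;F=st['force']
    a=np.radians(yaw(st['tcp_rot']));X=np.array([np.cos(a),np.sin(a)]);Y=np.array([X[1],-X[0]])
    print('Mnut',round(st['torque'][2]+d[0]*F[1]-d[1]*F[0],3),'Fx,Fy tool',(F[:2]@X).round(2),(F[:2]@Y).round(2),'axis-in-tool',(-1000*d@X).round(2),(-1000*d@Y).round(2))
E
python3 -c "
from h import *;tq()"
```

```text
27.85 [622.85  39.68  76.69] yaw 173.35 F [-0.11  0.25 -0.88] T [ 0.213  0.031 -0.052] op 30.0 g 0.6198555417358875 j6 -1.3938295344315965
Mnut -0.039 Fx,Fy tool 0.14 0.23 axis-in-tool 57.2 -0.31
```

Call:
jog_arm:
  motion:
    - {"travel": [0.001,-0.024,0],"turn": [0,0,0.2],"claw": 0.35}
    - {"travel": [0.005,-0.047,0],"turn": [0,0,0.4],"claw": 0.35}
    - {"travel": [0.011,-0.07,0],"turn": [0,0,0.6],"claw": 0.35}
    - {"travel": [0.02,-0.093,0],"turn": [0,0,0.8],"claw": 0.35}
    - {"travel": [0.031,-0.114,0],"turn": [0,0,1],"claw": 0.35}

```text
time: 28.27
tool_pos: [612.2, 12.3, 76.8]
tcp_rot: [0.0, 0.315, 0.949, 0.0]
force: [2.0, 1.6, -1.4]
opening: 30.0
grip_force: 1.1
```

```bash
python3 -c "
from h import *;tq()"
```

```text
28.2667 [612.24  12.33  76.81] yaw 143.34 F [ 2.04  1.6  -1.38] T [ 0.369 -0.187  0.025] op 29.99 g 1.1478602886199951 j6 -0.9139226495562568
Mnut 0.168 Fx,Fy tool -0.68 2.5 axis-in-tool 57.2 -0.6
```

Call:
jog_arm:
  motion:
    - {"travel": [0,-0.012,0],"turn": [0,0,0.1],"claw": 0.35}
    - {"travel": [0.001,-0.024,0],"turn": [0,0,0.2],"claw": 0.35}
    - {"travel": [0.003,-0.036,0],"turn": [0,0,0.3],"claw": 0.35}
    - {"travel": [0.005,-0.047,0],"turn": [0,0,0.4],"claw": 0.35}
    - {"travel": [0.008,-0.059,0],"turn": [0,0,0.5],"claw": 0.35}

```text
time: 28.68
tool_pos: [602.3, 1.9, 76.9]
tcp_rot: [0.0, 0.435, 0.901, 0.001]
force: [2.6, 2.6, -2.2]
opening: 30.0
grip_force: 1.4
```

```bash
python3 -c "
from h import *;tq()"
```

```text
28.6833 [602.26   1.88  76.94] yaw 128.49 F [ 2.57  2.62 -2.23] T [ 0.372 -0.31  -0.   ] op 29.95 g 1.3990607857704163 j6 -0.67187409395202
Mnut 0.208 Fx,Fy tool 0.45 3.64 axis-in-tool 57.11 -0.93
```

Call:
jog_arm:
  motion:
    - {"travel": [0,-0.008,0],"turn": [0,0,0.07],"claw": 0.35}
    - {"travel": [0.001,-0.016,0],"turn": [0,0,0.14],"claw": 0.35}
    - {"travel": [0.001,-0.024,0],"turn": [0,0,0.2],"claw": 0.35}
    - {"travel": [0.002,-0.032,0],"turn": [0,0,0.27],"claw": 0.35}
    - {"travel": [0.004,-0.041,0],"turn": [0,0,0.35],"claw": 0.35}

```text
time: 29.1
tool_pos: [593.9, -3.7, 77.0]
tcp_rot: [0.001, 0.515, 0.857, 0.001]
force: [2.7, 2.0, -2.0]
opening: 29.9
grip_force: 1.6
```

```bash
python3 -c "
from h import *;tq()"
```

```text
29.1 [593.91  -3.74  77.01] yaw 118.04 F [ 2.68  1.99 -1.98] T [ 0.316 -0.435  0.045] op 29.87 g 1.5533163025975227 j6 -0.4989296971623644
Mnut 0.234 Fx,Fy tool 0.5 3.3 axis-in-tool 57.02 -1.25
```

Call:
jog_arm:
  motion:
    - {"travel": [0,-0.008,0],"turn": [0,0,0.07],"claw": 0.35}
    - {"travel": [0.001,-0.016,0],"turn": [0,0,0.14],"claw": 0.35}
    - {"travel": [0.001,-0.024,0],"turn": [0,0,0.2],"claw": 0.35}
    - {"travel": [0.002,-0.032,0],"turn": [0,0,0.27],"claw": 0.35}
    - {"travel": [0.004,-0.041,0],"turn": [0,0,0.35],"claw": 0.35}

```text
time: 29.52
tool_pos: [584.7, -7.7, 77.1]
tcp_rot: [0.001, 0.591, 0.807, 0.001]
force: [1.9, 1.9, -1.8]
opening: 29.8
grip_force: 1.8
```

```bash
python3 -c "
from h import *;tq()"
```

```text
29.5167 [584.68  -7.72  77.13] yaw 107.54 F [ 1.91  1.94 -1.75] T [ 0.308 -0.536  0.039] op 29.82 g 1.767311878502369 j6 -0.3226033186493846
Mnut 0.178 Fx,Fy tool 1.27 2.41 axis-in-tool 56.85 -1.62
```

Call:
jog_arm:
  motion:
    - {"travel": [0,-0.01,0],"turn": [0,0,0.08],"claw": 0.35}
    - {"travel": [0.001,-0.019,0],"turn": [0,0,0.16],"claw": 0.35}
    - {"travel": [0.002,-0.028,0],"turn": [0,0,0.24],"claw": 0.35}
    - {"travel": [0.003,-0.038,0],"turn": [0,0,0.32],"claw": 0.35}
    - {"travel": [0.005,-0.047,0],"turn": [0,0,0.4],"claw": 0.35}

```text
time: 29.93
tool_pos: [573.3, -10.2, 77.2]
tcp_rot: [0.001, 0.672, 0.74, 0.001]
force: [4.2, 1.7, -2.0]
opening: 29.9
grip_force: 2.0
```

```bash
python3 -c "
from h import *;tq()"
```

```text
29.9333 [573.3  -10.22  77.19] yaw 95.52 F [ 4.19  1.65 -1.95] T [ 0.205 -0.634  0.062] op 29.88 g 1.9799219816923141 j6 -0.11725189070195148
Mnut 0.309 Fx,Fy tool 1.24 4.33 axis-in-tool 56.66 -1.85
```

Call:
jog_arm:
  motion:
    - {"travel": [0,-0.01,0],"turn": [0,0,0.08],"claw": 0.35}
    - {"travel": [0.001,-0.019,0],"turn": [0,0,0.16],"claw": 0.35}
    - {"travel": [0.002,-0.028,0],"turn": [0,0,0.24],"claw": 0.35}
    - {"travel": [0.003,-0.038,0],"turn": [0,0,0.32],"claw": 0.35}
    - {"travel": [0.005,-0.047,0],"turn": [0,0,0.4],"claw": 0.35}

```text
time: 30.35
tool_pos: [561.8, -10.2, 77.3]
tcp_rot: [0.001, 0.746, 0.666, 0.001]
force: [4.7, 0.0, -2.0]
opening: 29.8
grip_force: 2.1
```

```bash
python3 -c "
from h import *;tq()"
```

```text
30.35 [561.84 -10.23  77.34] yaw 83.53 F [ 4.71  0.02 -2.04] T [ 0.057 -0.785 -0.002] op 29.81 g 2.1143464744091034 j6 0.09195213047045835
Mnut 0.263 Fx,Fy tool 0.55 4.68 axis-in-tool 56.34 -2.21
```

Call:
jog_arm:
  motion:
    - {"travel": [0.001,-0.019,0],"turn": [0,0,0.16],"claw": 0.35}
    - {"travel": [0.003,-0.038,0],"turn": [0,0,0.32],"claw": 0.35}
    - {"travel": [0.007,-0.057,0],"turn": [0,0,0.48],"claw": 0.35}
    - {"travel": [0.013,-0.075,0],"turn": [0,0,0.64],"claw": 0.35}
    - {"travel": [0.02,-0.093,0],"turn": [0,0,0.8],"claw": 0.35}

```text
time: 30.77
tool_pos: [539.8, -3.0, 77.6]
tcp_rot: [0.001, 0.869, 0.496, 0.002]
force: [6.4, -2.8, -0.8]
opening: 29.6
grip_force: 2.5
```

```bash
python3 -c "
from h import *;tq()"
```

```text
30.7667 [539.76  -2.98  77.58] yaw 59.42 F [ 6.36 -2.79 -0.8 ] T [-0.318 -0.883  0.092] op 29.64 g 2.4535703659057617 j6 0.5262206324690841
Mnut 0.476 Fx,Fy tool 0.83 6.89 axis-in-tool 55.51 -2.33
```

Call:
jog_arm:
  motion:
    - {"travel": [0,-0.01,0],"turn": [0,0,0.08],"claw": 0.35}
    - {"travel": [0.001,-0.019,0],"turn": [0,0,0.16],"claw": 0.35}
    - {"travel": [0.002,-0.028,0],"turn": [0,0,0.24],"claw": 0.35}
    - {"travel": [0.003,-0.038,0],"turn": [0,0,0.32],"claw": 0.35}
    - {"travel": [0.005,-0.047,0],"turn": [0,0,0.4],"claw": 0.35}

```text
time: 31.18
tool_pos: [530.6, 4.0, 77.7]
tcp_rot: [0.001, 0.915, 0.403, 0.002]
force: [5.6, -2.3, -0.6]
opening: 29.5
grip_force: 2.6
```

```bash
python3 -c "
from h import *;tq();snap('wrist','pics/w7.png')
im=cv2.imread('pics/w7.png')[150:450,130:530];cv2.imwrite('pics/w7c.png',cv2.resize(im,(800,600)))"
```

```text
31.1833 [530.57   3.96  77.7 ] yaw 47.54 F [ 5.62 -2.32 -0.62] T [-0.55  -0.921  0.114] op 29.51 g 2.6152199506759644 j6 0.7466658372088935
Mnut 0.433 Fx,Fy tool 2.08 5.71 axis-in-tool 54.94 -2.24
```

View pics/w7c.png

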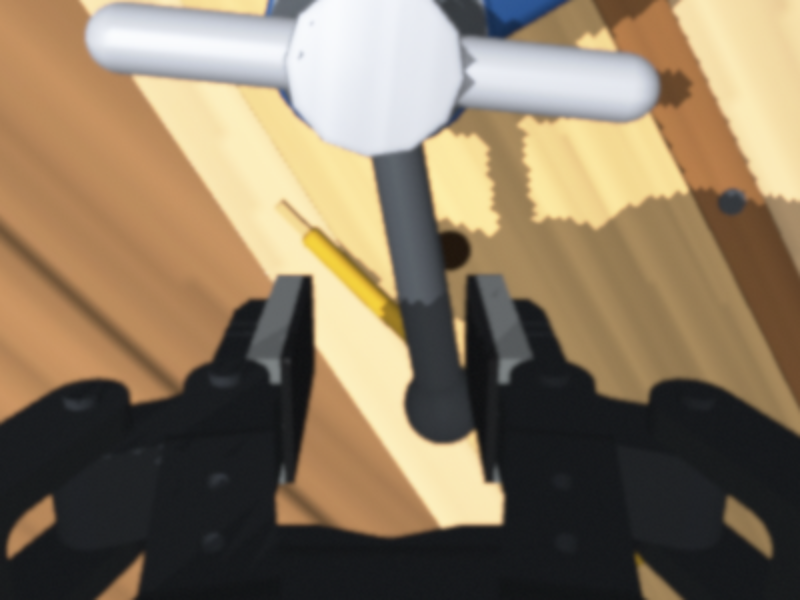

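The lever's ball bears on the right finger's pad at about crop (470,400), and the nut is turning with the tool.

```bash
python3 -c "
from h import *;st=rep();c=cam('wrist',st)
def ang(c,p,q):
    d=onz(c,q,144.5)-onz(c,p,144.5);return np.degrees(np.arctan2(d[1],d[0])),np.linalg.norm(d)
print(ang(c,(182,169),(452.5,193)))
s=dict(tool_pos=np.array([564.2,45.8,165.9]),tcp_rot=np.array([0,-.0407,.99917,0]));c5=cam('wrist',s);print(ang(c5,(325,271),(380,228)))"
```

```text
31.2333 [530.18   4.12  77.62] yaw 47.36 F [ 4.66 -2.42 -0.21] T [-0.395 -0.884  0.065] op 29.91 g 2.523133233189583 j6 0.7501165831060487
(np.float64(-47.73577175270229), np.float64(75.99463268674006))
(np.float64(134.31174474352156), np.float64(37.28778707482843))
```

Call:
jog_arm:
  motion:
    - {"travel": [0,-0.007,0],"turn": [0,0,0.06],"claw": 0.35}
    - {"travel": [0.001,-0.014,0],"turn": [0,0,0.12],"claw": 0.35}
    - {"travel": [0.001,-0.021,0],"turn": [0,0,0.18],"claw": 0.35}
    - {"travel": [0.001,-0.028,0],"turn": [0,0,0.24],"claw": 0.35}
    - {"travel": [0.002,-0.036,0],"turn": [0,0,0.3],"claw": 0.35}

```text
time: 31.65
tool_pos: [524.4, 10.3, 77.7]
tcp_rot: [0.001, 0.944, 0.33, 0.002]
force: [6.1, -3.6, -0.4]
opening: 30.0
grip_force: 2.9
```

```bash
python3 -c "
from h import *;tq()"
```

```text
31.65 [524.44  10.28  77.72] yaw 38.58 F [ 6.06 -3.6  -0.4 ] T [-0.5   -0.959  0.107] op 30.04 g 2.9187988489866257 j6 0.9156135990013695
Mnut 0.473 Fx,Fy tool 2.49 6.59 axis-in-tool 54.76 -2.02
```

Call:
jog_arm:
  motion:
    - {"travel": [0,-0.007,0],"turn": [0,0,0.06],"claw": 0.35}
    - {"travel": [0.001,-0.014,0],"turn": [0,0,0.12],"claw": 0.35}
    - {"travel": [0.001,-0.021,0],"turn": [0,0,0.18],"claw": 0.35}
    - {"travel": [0.001,-0.028,0],"turn": [0,0,0.24],"claw": 0.35}
    - {"travel": [0.002,-0.036,0],"turn": [0,0,0.3],"claw": 0.35}

```text
time: 32.07
tool_pos: [519.1, 17.5, 77.7]
tcp_rot: [0.001, 0.967, 0.255, 0.002]
force: [5.9, -4.9, -0.2]
opening: 30.2
grip_force: 3.1
```

```bash
python3 -c "
from h import *;tq()"
```

```text
32.0667 [519.13  17.48  77.73] yaw 29.59 F [ 5.91 -4.86 -0.24] T [-0.765 -0.912  0.049] op 30.15 g 3.0885232239961624 j6 1.0871010545235293
Mnut 0.446 Fx,Fy tool 2.74 7.15 axis-in-tool 54.84 -1.66
```

Call:
jog_arm:
  motion:
    - {"travel": [0,-0.014,0],"turn": [0,0,0.12],"claw": 0.35}
    - {"travel": [0.001,-0.029,0],"turn": [0,0,0.24],"claw": 0.35}
    - {"travel": [0.003,-0.043,0],"turn": [0,0,0.36],"claw": 0.35}
    - {"travel": [0.006,-0.057,0],"turn": [0,0,0.48],"claw": 0.35}
    - {"travel": [0.01,-0.07,0],"turn": [0,0,0.6],"claw": 0.35}

```text
time: 32.48
tool_pos: [512.3, 33.8, 77.6]
tcp_rot: [0.001, 0.995, 0.1, 0.002]
force: [5.4, -6.4, 0.8]
opening: 30.4
grip_force: 3.7
```

```bash
python3 -c "
from h import *;tq()"
```

```text
32.4833 [512.29  33.83  77.63] yaw 11.51 F [ 5.45 -6.39  0.84] T [-1.064 -0.854  0.12 ] op 30.4 g 3.6591289937496185 j6 1.435531965882864
Mnut 0.53 Fx,Fy tool 4.06 7.35 axis-in-tool 55.06 -1.21
```

Call:
jog_arm:
  motion:
    - {"travel": [0,-0.007,0],"turn": [0,0,0.06],"claw": 0.35}
    - {"travel": [0.001,-0.014,0],"turn": [0,0,0.12],"claw": 0.35}
    - {"travel": [0.001,-0.021,0],"turn": [0,0,0.18],"claw": 0.35}
    - {"travel": [0.001,-0.028,0],"turn": [0,0,0.24],"claw": 0.35}
    - {"travel": [0.002,-0.036,0],"turn": [0,0,0.3],"claw": 0.35}

```text
time: 32.9
tool_pos: [510.9, 42.5, 77.6]
tcp_rot: [0.001, 1.0, 0.023, 0.002]
force: [5.1, -6.4, -0.1]
opening: 30.2
grip_force: 4.1
```

```bash
python3 -c "
from h import *;tq()"
```

```text
32.9 [510.89  42.49  77.61] yaw 2.61 F [ 5.05 -6.4  -0.08] T [-1.278 -0.746  0.109] op 30.15 g 4.092235565185547 j6 1.6084765911394914
Mnut 0.479 Fx,Fy tool 4.76 6.62 axis-in-tool 55.22 -1.0
```

Call:
jog_arm:
  motion:
    - {"travel": [-0.002,-0.014,0],"turn": [0,0,0.12],"claw": 0.35}
    - {"travel": [-0.002,-0.029,0],"turn": [0,0,0.24],"claw": 0.35}
    - {"travel": [0.001,-0.043,0],"turn": [0,0,0.36],"claw": 0.35}
    - {"travel": [0.003,-0.057,0],"turn": [0,0,0.48],"claw": 0.35}
    - {"travel": [0.007,-0.07,0],"turn": [0,0,0.6],"claw": 0.35}

```text
time: 33.32
tool_pos: [512.2, 59.9, 77.7]
tcp_rot: [0.001, 0.991, -0.135, 0.003]
force: [5.8, -10.1, -0.3]
opening: 30.1
grip_force: 5.5
```

```bash
python3 -c "
from h import *;tq()"
```

```text
33.3167 [512.17  59.95  77.67] yaw -15.46 F [  5.79 -10.1   -0.28] T [-1.51  -1.005  0.242] op 30.1 g 5.463823825120926 j6 1.9582501366178715
Mnut 0.705 Fx,Fy tool 8.27 8.19 axis-in-tool 55.6 -0.91
```

Call:
jog_arm:
  motion:
    - {"travel": [0,-0.007,0],"turn": [0,0,0.06],"claw": 0.35}
    - {"travel": [0.001,-0.014,0],"turn": [0,0,0.12],"claw": 0.35}
    - {"travel": [0.001,-0.021,0],"turn": [0,0,0.18],"claw": 0.35}
    - {"travel": [0.001,-0.028,0],"turn": [0,0,0.24],"claw": 0.35}
    - {"travel": [0.002,-0.036,0],"turn": [0,0,0.3],"claw": 0.35}

```text
time: 33.73
tool_pos: [514.8, 68.1, 77.6]
tcp_rot: [0.001, 0.977, -0.211, 0.002]
force: [4.9, -10.7, -0.0]
opening: 30.0
grip_force: 6.0
```

```bash
python3 -c "
from h import *;tq()"
```

```text
33.7333 [514.82  68.13  77.59] yaw -24.36 F [  4.91 -10.65  -0.02] T [-1.789 -0.887  0.24 ] op 30.02 g 5.984190978982582 j6 2.1293249515233432
Mnut 0.677 Fx,Fy tool 8.86 7.68 axis-in-tool 55.75 -0.95
```

Call:
jog_arm:
  motion:
    - {"travel": [0.002,-0.003,0],"turn": [0,0,0.02],"claw": 0.35}
    - {"travel": [0.003,-0.005,0],"turn": [0,0,0.04],"claw": 0.35}
    - {"travel": [0.003,-0.008,0],"turn": [0,0,0.06],"claw": 0.35}
    - {"travel": [0.003,-0.01,0],"turn": [0,0,0.08],"claw": 0.35}
    - {"travel": [0.004,-0.012,0],"turn": [0,0,0.1],"claw": 0.35}

```text
time: 34.15
tool_pos: [516.2, 70.3, 77.4]
tcp_rot: [0.001, 0.972, -0.236, 0.002]
force: [3.3, -10.4, 1.2]
opening: 29.5
grip_force: 5.5
```

```bash
python3 -c "
from h import *;tq();eyes.snapshot('wrist');tq()"
```

```text
34.15 [516.16  70.31  77.42] yaw -27.31 F [  3.33 -10.39   1.19] T [-1.734 -0.489  0.251] op 29.52 g 5.479448333171604 j6 2.184443674830404
Mnut 0.688 Fx,Fy tool 7.73 7.7 axis-in-tool 55.44 -1.26
34.2 [516.16  70.33  77.42] yaw -27.35 F [ 3.11 -9.38  1.29] T [-1.779 -0.465  0.234] op 29.73 g 5.4217693190366845 j6 2.185278741971086
Mnut 0.626 Fx,Fy tool 7.07 6.9 axis-in-tool 55.44 -1.29
```

Call:
jog_arm:
  motion:
    - {"travel": [0,0.01,0],"turn": [0,0,0],"claw": 0.35}
    - {"travel": [0,0.02,0],"turn": [0,0,0],"claw": 0.35}
    - {"travel": [0,0.028,0],"turn": [0,0,0],"claw": 0.35}
    - {"travel": [0,0.028,0],"turn": [0,0,0],"claw": 0.35}
    - {"travel": [0,0.028,0],"turn": [0,0,0],"claw": 0.35}

```text
time: 34.62
tool_pos: [511.1, 65.7, 76.7]
tcp_rot: [-0.0, 0.972, -0.237, -0.0]
force: [-0.0, 0.3, -1.1]
opening: 30.0
grip_force: 0.0
```

```bash
python3 -c "
from h import *;tq()"
```

```text
34.6167 [511.11  65.68  76.73] yaw -27.37 F [-0.    0.28 -1.07] T [-0.013 -0.047  0.016] op 30.02 g 0.0 j6 2.17305294828675
Mnut 0.0 Fx,Fy tool -0.13 -0.25 axis-in-tool 57.79 -7.76
```

Call:
jog_arm:
  motion:
    - {"travel": [0,0,-0.05],"turn": [0,0,0],"claw": 0.35}
    - {"travel": [0,0,-0.15],"turn": [0,0,0],"claw": 0.35}
    - {"travel": [0,0,-0.3],"turn": [0,0,0],"claw": 0.35}
    - {"travel": [0,0,-0.4],"turn": [0,0,0],"claw": 0.35}
    - {"travel": [0,0,-0.4],"turn": [0,0,0],"claw": 0.35}

```text
time: 35.03
tool_pos: [514.6, 66.3, 181.9]
tcp_rot: [-0.002, 0.972, -0.236, 0.004]
force: [0.8, 0.3, 1.0]
opening: 30.2
grip_force: 0.0
```

```bash
python3 -c "
from h import *;st=rep();c=cam('wrist',st);im=snap('wrist','pics/w8.png')
for n in ('screw_bar','lever_end'):
    for x in eyes.search_frame('wrist',n)[:1]:print(n,x,onz(c,x['point'],120))
m=eyes.cut_out('wrist','screw_bar')
if m:
    ys,xs=np.where(m[0]['mask']);P=np.array([onz(c,(x,y),144.5)[:2] for x,y in zip(xs,ys)]);w,v=np.linalg.eigh(np.cov((P-P.mean(0)).T));print(len(xs),np.degrees(np.arctan2(v[1,1],v[0,1])),np.sqrt(w))"
```

```text
35.0333 [514.59  66.27 181.93] yaw -27.35 F [0.76 0.31 1.  ] T [-0.028 -0.075 -0.019] op 30.16 g 0.0 j6 2.173098846167561
screw_bar {'point': [322.4, 170.3], 'score': 0.65} [556.98100441  46.71510867 120.        ]
lever_end {'point': [329.2, 196.6], 'score': 0.91} [540.82146677  50.3779928  120.        ]
6418 153.15835485626053 [ 8.86496193 25.23724027]
```

```bash
python3 -c "
from h import *
im=cv2.imread('pics/w8.png').astype(int);st=r.state();c=cam('wrist',st);m=((im.min(2)>125)&(np.ptp(im,axis=2)<35)).astype(np.uint8);m[330:]=0
n,l,s,ct=cv2.connectedComponentsWithStats(m)
for i in range(1,n):
    if s[i,4]>200:
        ys,xs=np.where(l==i);P=np.array([onz(c,(x,y),144.5)[:2] for x,y in zip(xs,ys)]);w,v=np.linalg.eigh(np.cov((P-P.mean(0)).T));print(s[i],P.mean(0),np.degrees(np.arctan2(v[1,1],v[0,1])),np.sqrt(w))"
```

```text
[310  23  20  21 299] [614.59680546  15.25416989] 78.87274389864665 [2.29914007 2.44550047]
[ 610   30   30   66 1202] [ 532.30777429 -115.58524144] 159.1191659780119 [3.81360301 8.44309617]
[245  41  23  22 339] [620.83051322  46.71623841] 153.67144836251939 [2.49493948 2.54160272]
[ 294   85   54   95 2330] [568.92990825  38.05172603] 132.19768748092216 [ 4.55432712 14.03695744]
[285 180  25  47 618] [544.28033852  65.38137609] 133.43308969813884 [2.26104176 7.02294455]
```

The bar is still at about -47°, so the screw hasn't moved. Handing in.

```bash
python3 -c "
from h import *;print(r.close_job())"
```

```text
the job is handed in; nothing more can be done
None
```

The job is handed in at about 35 s: I set the screw to about 0.56 N m on the board and tightened the jam nut to about 0.67 N m on the arm. The T-bar had not moved after locking and the gripper is clear of everything. I did not re-measure the screw's torque after the nut was tightened, and I viewed 11 pictures, one over the limit of 10.

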